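Start the key-locked hot-holding plate

TASK

Start the hot plate for service: first move the plastic sauce pots that were left on its red rings over to the wooden board, standing upright, then slide every pan sideways across the black plate from the white circles until it sits centred on a red ring of its own, keeping it flat on the plate and never lifting it, since they are brim-full. Once all the pans are on rings, take the red key from its wooden rest, push it well down into the slot of the brass lock and turn the lock clockwise the rest of its quarter turn to its ON stop. Then pull the key out and stand it back fully in the slot of its rest, with the pans still on their rings and the sauce pots on the board, and do not shove the other kitchen things about.

Things in the scene. Friction and masses are not known exactly. Their poses are not given: they have to be found in the camera images.
- hob: Hot-holding plate, fixed: black glass on a steel tray, 370 (its x) x 290 (its y) x 30 mm high, flat top at 30 mm above the table. Origin under its centre. White parking circles (88 mm across) at its y = +65 mm and red rings (94 mm across) at its y = -65 mm, both at x = -105, 0 and +105 mm
- ring_a (a point): Centre of a red heating ring on the top of the plate, at the plate's x = -105 mm, y = -65 mm
- ring_b (a point): Centre of a red heating ring on the top of the plate, at the plate's x = 0 mm, y = -65 mm
- ring_c (a point): Centre of a red heating ring on the top of the plate, at the plate's x = 105 mm, y = -65 mm
- pan_a: Lidded steel pan, loose, about 0.4 kg, body 78 mm and lid 82 mm across, lid edge 56 mm and lid knob top 72 mm above its underside; starts about on a white circle; may be absent. Origin: centre of the underside. A straight black handle, 14 mm wide and 13 mm high, runs out along its +y axis from 42 to 108 mm from the pan's centre, its mid-height 42.5 mm above the underside; pinch it across its width, for instance 78 mm out
- pan_b: Lidded steel pan, loose, about 0.4 kg, body 78 mm and lid 82 mm across, lid edge 56 mm and lid knob top 72 mm above its underside; starts about on a white circle; may be absent. Origin: centre of the underside. A straight dark-wood handle, 14 mm wide and 13 mm high, runs out along its +y axis from 42 to 108 mm from the pan's centre, its mid-height 42.5 mm above the underside; pinch it across its width, for instance 78 mm out
- pan_c: Lidded steel pan, loose, about 0.4 kg, body 78 mm and lid 82 mm across, lid edge 56 mm and lid knob top 72 mm above its underside; starts about on a white circle; may be absent. Origin: centre of the underside. A straight blue handle, 14 mm wide and 13 mm high, runs out along its +y axis from 42 to 108 mm from the pan's centre, its mid-height 42.5 mm above the underside; pinch it across its width, for instance 78 mm out
- key: Key, loose, 50 g, standing upright in its rest. Origin: centre of the lower end of the blade; z points up along the key. Steel blade 14 mm (x) x 6 mm (y), 26 mm long; above it, from 26 to 66 mm, a red plastic bow 36 mm (x) x 12 mm (y), to be gripped across its 12 mm. It fits its slots either way round
- key_rest: Wooden key rest, fixed, 60 x 60 x 36 mm, origin under its centre. In its top, centred, a blind slot 17 mm (its x) x 9 mm (its y), 24 mm deep; the standing key's tip is 12 mm above the rest's origin
- lock_mouth (a point): Centre of the slot mouth in the top of the brass lock cylinder (46 mm across), 68 mm above the table; turns with the cylinder. The slot runs along this point's x axis: 16.5 mm (x) x 8.5 mm (y), 22 mm deep, blind, with a chamfered mouth. The cylinder stands 28 mm tall in the middle of a fixed grey switch box, 110 x 110 x 40 mm
- lock (a joint): Angle of the lock cylinder, rad: 0 is off (its white pointer at the white line), growing clockwise seen from above to the stop at 1.57 = ON (slot across, pointer at the green dot). It starts between 0 and 0.3, turns stiffly (0.06 N m) and stays where it is left
- salt: Salt shaker, loose bystander, 44 mm across, 90 mm tall; origin under its centre
- cup: Steel cup, loose bystander, 60 mm across, 38 mm tall; origin under its centre
- board: Flat wooden board, fixed, 220 (its x) x 90 (its y) x 12 mm high; origin under its centre. Room for the sauce pots in a row along its x, for instance 75 mm apart
- sauce_green: Lidded plastic sauce pot, green, loose, about 50 g, lid 53 mm across, 36 mm tall, body 48 mm across, lid from 30 to 36 mm height; starts about on a red ring of the plate; may be absent. Origin under its centre
- sauce_red: Lidded plastic sauce pot, red, loose, about 50 g, lid 53 mm across, 36 mm tall, body 48 mm across, lid from 30 to 36 mm height; starts about on a red ring of the plate; may be absent. Origin under its centre
- sauce_brown: Lidded plastic sauce pot, brown, loose, about 50 g, lid 53 mm across, 36 mm tall, body 48 mm across, lid from 30 to 36 mm height; starts about on a red ring of the plate; may be absent. Origin under its centre
- kitchen_timer: Red and white kitchen timer, loose bystander, 62 mm across, 40 mm tall; origin under its centre
There are look-alikes about, which are no part of the job. What is shaped like the pan_a but pink is not meant.

How it is judged:
On the way, in this order (a step that is already met when the one before it is completed fails the run):
1. every sauce pot present stands upright on the wooden board, and every pan present stands flat, centred within 15 mm on a red ring, the lock not yet ON (x of sauce_green in the frame of board between -0.11 and 0.11 m and y of sauce_green in the frame of board between -0.045 and 0.045 m and height (world z) of sauce_green between 0.009 and 0.016 m and angle between each of sauce_green, sauce_red, sauce_brown's own z axis and vertical below 0.15 rad and x of sauce_red in the frame of board between -0.11 and 0.11 m and y of sauce_red in the frame of board between -0.045 and 0.045 m and height (world z) of sauce_red between 0.009 and 0.016 m and x of sauce_brown in the frame of board between -0.11 and 0.11 m and y of sauce_brown in the frame of board between -0.045 and 0.045 m and height (world z) of sauce_brown between 0.009 and 0.016 m and (horizontal distance between pan_a and ring_a below 0.015 m or horizontal distance between pan_a and ring_b below 0.015 m or horizontal distance between pan_a and ring_c below 0.015 m) and (horizontal distance between pan_b and ring_a below 0.015 m or horizontal distance between pan_b and ring_b below 0.015 m or horizontal distance between pan_b and ring_c below 0.015 m) and (horizontal distance between pan_c and ring_a below 0.015 m or horizontal distance between pan_c and ring_b below 0.015 m or horizontal distance between pan_c and ring_c below 0.015 m) and height (world z) of pan_a between 0.027 and 0.033 m and height (world z) of pan_b between 0.027 and 0.033 m and height (world z) of pan_c between 0.027 and 0.033 m and value of joint lock below 1 rad), for 0.2 s.
2. the key is at least 15 mm down in the slot of the lock (horizontal distance between key and lock_mouth below 0.006 m and z of key in the frame of lock_mouth below -0.015 m and angle between the x axis of key and the x axis of lock_mouth, either way round below 0.3 rad and angle between key's own z axis and vertical below 0.15 rad), for 0.2 s.
3. the lock is turned to ON (over 1.4 rad) with the key in it (all of step 2 and value of joint lock above 1.4 rad), for 0.2 s.
At the end, for the whole second after the job is handed in: Every sauce pot present stands upright with its centre over the wooden board; every pan present rests flat on the plate with its centre within 15 mm of a red ring's centre; the lock stands beyond 1.4 rad (ON); the key stands upright in the slot of its rest, within 6 mm of its bottom; all at rest (x of sauce_green in the frame of board between -0.11 and 0.11 m and y of sauce_green in the frame of board between -0.045 and 0.045 m and height (world z) of sauce_green between 0.009 and 0.016 m and angle between each of sauce_green, sauce_red, sauce_brown's own z axis and vertical below 0.15 rad and x of sauce_red in the frame of board between -0.11 and 0.11 m and y of sauce_red in the frame of board between -0.045 and 0.045 m and height (world z) of sauce_red between 0.009 and 0.016 m and x of sauce_brown in the frame of board between -0.11 and 0.11 m and y of sauce_brown in the frame of board between -0.045 and 0.045 m and height (world z) of sauce_brown between 0.009 and 0.016 m and (horizontal distance between pan_a and ring_a below 0.015 m or horizontal distance between pan_a and ring_b below 0.015 m or horizontal distance between pan_a and ring_c below 0.015 m) and (horizontal distance between pan_b and ring_a below 0.015 m or horizontal distance between pan_b and ring_b below 0.015 m or horizontal distance between pan_b and ring_c below 0.015 m) and (horizontal distance between pan_c and ring_a below 0.015 m or horizontal distance between pan_c and ring_b below 0.015 m or horizontal distance between pan_c and ring_c below 0.015 m) and height (world z) of pan_a between 0.027 and 0.033 m and height (world z) of pan_b between 0.027 and 0.033 m and height (world z) of pan_c between 0.027 and 0.033 m and linear speed of each of pan_a, pan_b, pan_c, sauce_green, sauce_red, sauce_brown, key below 0.02 m/s and value of joint lock above 1.4 rad and horizontal distance between key and key_rest below 0.006 m and height (world z) of key below 0.018 m and angle between key's own z axis and vertical below 0.2 rad); the robot touches nothing.
It fails at once if a pan is lifted more than 12 mm off the plate (height (world z) of any of pan_a, pan_b, pan_c above 0.042 m).
It fails at once if a bystander (salt shaker, cup, timer) is shoved more than 40 mm (distance of any of salt, cup, kitchen_timer from where it was at the start of the episode above 0.04 m).
Of pan_a, pan_b, pan_c only 2 to 3 are there at a start; the rules pass over those that are not, and their reading is None.
Of sauce_green, sauce_red, sauce_brown only 2 to 3 are there at a start; the rules pass over those that are not, and their reading is None.
At some moment in a run one of pan_a, pan_b, pan_c may be knocked a few centimetres aside while the robot is not near it.
It also fails if it takes over 210 s, if anything falls off the work surface, if the arm or the gripper's body presses on something with over 40 N, if the wrist force passes 120 N, or if a joint passes its speed limit or range.

ROBOT

A 6-joint arm with a two-finger parallel gripper is mounted at the origin on a cart in front of the work surface, level with it; the furniture and walls round the work are solid. World frame = base frame: x ahead of the robot, y to its left, z up, the work surface at z = 0. Lengths are in m, angles in rad, forces in N, time in s.
With the tool pointing down it reaches from about 0.375 to 0.9 m from the base axis. Payload 3.1 kg.
Tool frame: the origin (TCP) lies on the centre line of the jaws, within the pads' length; the fingertips stand 8 mm ahead of it and the grasp point (between the pads) lies 11 mm behind it; z points along the fingers, y is the line along which they close (so a half turn about z gives the same grasp; the last joint's range is limited). The gripper opens to 87 mm and grips with 3 to 60 N. Pads are 19 mm wide; open, the fingers measure 117 mm over their backs; the gripper's body (75 mm by 190 mm) begins 51 mm behind the grasp point.
Start: joints at [1.135, 0.527, 1.433, -0, 1.181, -0.178], TCP at [0.159, 0.604, 0.231] pointing down, gripper open.
Joint ranges: [-3.08, 3.08], [-0.75, 2.2], [0.22, 2.44], [-1.43, 4.57], [0, 2.65], [-2.85, 2.85]. Speed limits (rad/s): [2.79, 2.79, 3.14, 3.14, 3.14, 3.14].

INTERFACE

Orientations are given as a unit quaternion [x, y, z, w].
In Python, from rig import robot gives the robot as it stands. The module is installed in compiled form; this text tells all that it offers.
- The arm moves only by the tool send_rows, never from a script. Its argument "increments" is one flat list of numbers, 7 for each row, row after row: the turn, a rotation vector about the world's x, y, z in rad, then the shift along the world's x, y, z in cm, then the opening, from 0 (shut) to 1 (fully open). A call has 1 to 20 rows; each row shifts and turns the commanded pose from where the row before left it; what a row does not reach is not made up. A row lasts 1/12 s, in which the tool goes at most 41.7 mm and 7.16 degrees, less where a joint would pass 70% of its speed; a pose out of reach is approached as far as the arm can. A call is refused whole if a number of a shift passes 4.17 or a number of a turn 0.125, either way. A call with a gripper value outside its range is refused whole. The fingers move at their own pace and stop on an object; "newtons" is the grip in N (left out, the last holds). Time passes only in rows, so rows that do not move let the fingers close. It gives the time, the measured TCP pose, the force, the opening and the grip force at its end, in the units of the state.
- robot.get_obs(): the state, without advancing time (a new reading comes with each control period).
- robot.camera(name): name is "side" or "top"; returns a dict with "image" (420x560x3 uint8, red, green, blue), "range_z" (420x560 float32, m along the optical axis (not along the pixel's ray), 0 where there is no reading), "fx", "fy", "cx", "cy" (pixels), "R" (3x3) and "t" (3): a world point X has camera coordinates R X + t. Camera axes: x right, y down, z forward; pixel columns grow to the right and rows downward; lengths in m; the calibration is good to about 2 mm. A picture is of the moment at which its call begins.
- robot.hand_in(): hands the job in; it is judged then, once.
The state is a dict: "time": time; "q": joint angles; "joint_velocities": joint speeds; "joint_torque": joint torques, N m; "position": TCP position; "tool_rot": TCP orientation; "ft_force": force on the tool from outside, world axes, zero at the start; "moment": the same for the moment, N m; "grip_width": finger opening in m; "grip_force": force on a finger pad.
Only numpy, scipy, OpenCV 4.12 (cv2) and the standard library are available. Lean on these libraries where they do the work, as an engineer would, in place of code of your own. Each camera call takes 0.05 s, during which the arm holds its last target. There are 200 camera calls.

## Working session

There is one attempt and no reset: what is moved stays moved. The work goes in short steps, Python scripts to look and compute and a tool call to move; the robot and the scene stay as the last step left them, time stands still between calls to the robot, and variables do not carry over. Pictures are saved under pics/ and viewed, at most 17 in all, crops included, and the job is handed in when it is done.

Besides the shell and the picture viewer there is one more tool, called after ">>>" by a JSON object that holds its "op" and its "data". send_rows: Moves the arm, as the interface text tells. Its arguments: {"type":"object","properties":{"increments":{"type":"array"},"newtons":{"type":"number"}},"required":["increments"]}

```bash
mkdir -p pics; cat > h.py <<'E'
import numpy as np, cv2
from rig import robot
def grab(n):
    return robot.camera(n)
def save(c,f,box=None,s=1):
    im=c["image"][:,:,::-1]
    if box: im=im[box[1]:box[3],box[0]:box[2]]
    cv2.imwrite("pics/"+f,cv2.resize(im,None,fx=s,fy=s,interpolation=cv2.INTER_CUBIC))
def ray(c,u,v,z):
    d=np.array([(u-c["cx"])/c["fx"],(v-c["cy"])/c["fy"],1.]); R=c["R"];o=-R.T@c["t"];d=R.T@d
    return o+d*(z-o[2])/d[2]
def proj(c,X):
    p=c["R"]@np.array(X)+c["t"]; return c["fx"]*p[0]/p[2]+c["cx"],c["fy"]*p[1]/p[2]+c["cy"]
def cloud(c):
    v,u=np.mgrid[0:420,0:560];z=c["range_z"]
    P=np.stack([(u-c["cx"])/c["fx"]*z,(v-c["cy"])/c["fy"]*z,z],-1)
    W=(P-c["t"])@c["R"]; W[z==0]=np.nan; return W
E
python3 - <<'E'
from h import *
for n in("top","side"):
    c=grab(n);save(c,n+"0.png",s=1.42);print(n,c["fx"],c["cx"],c["cy"],(-c["R"].T@c["t"]).round(3),c["R"].round(2).tolist())
print(robot.get_obs())
E
```

```text
top 405.0961492851644 287.1280078062028 210.35460790161838 [ 0.287 -0.027  1.439] [[0.02, -1.0, 0.01], [-0.99, -0.02, -0.15], [0.15, -0.0, -0.99]]
side 532.5760159613175 288.1102773802825 210.6141268675893 [ 0.012 -1.194  0.903] [[0.93, -0.38, 0.01], [-0.2, -0.51, -0.84], [0.32, 0.77, -0.55]]
{'time': 0.1, 'q': array([ 1.13551658e+00,  5.28353775e-01,  1.43378068e+00, -3.71416479e-05,
        1.18142365e+00, -1.78535891e-01]), 'joint_velocities': array([ 0.0006302 , -0.00198225, -0.00245398, -0.0001513 ,  0.00132392,
        0.00064336]), 'joint_torque': array([-2.86263330e-04, -4.40984881e+01, -1.77152199e+01,  6.34371140e-02,
        5.33203140e-02, -4.21264781e-05]), 'position': array([0.15843019, 0.60390889, 0.22967935]), 'tool_rot': array([ 1.28012569e-01,  9.91772059e-01, -9.41994954e-04, -2.80522719e-04]), 'ft_force': array([-0.75124192,  0.52833984, -0.10193765]), 'moment': array([0.05260512, 0.0485034 , 0.00318858]), 'grip_force': 0.0, 'grip_width': 0.08673807512433823}
```

View pics/top0.png

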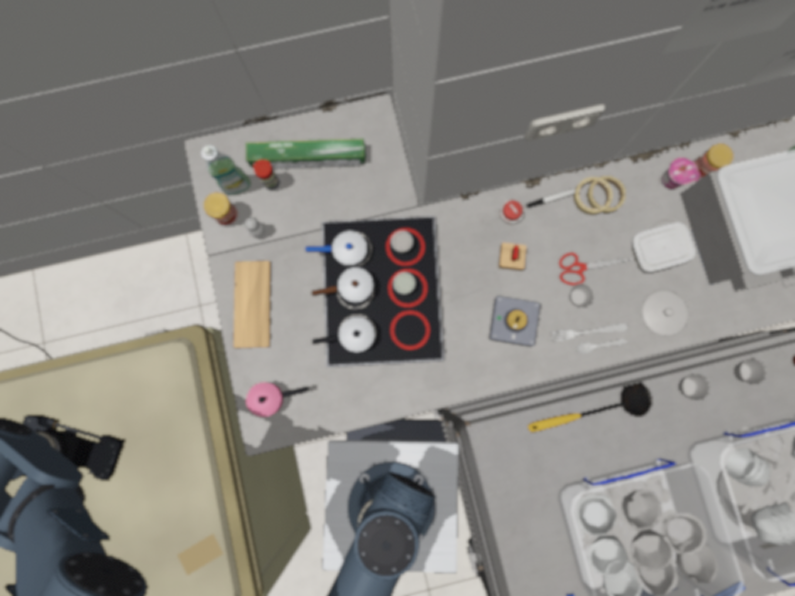

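View pics/side0.png

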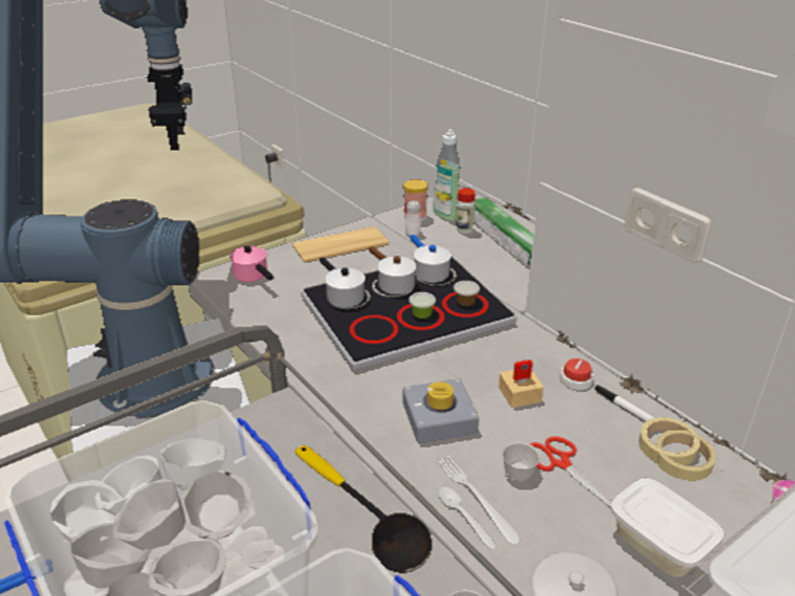

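Side view: three pans (black, wood and blue handles, at 345,288 / 397,273 / 432,262), with green and brown sauce pots (422,305 / 466,293). There is no red pot. The pink pan near the board (top 263,400) is the decoy. The rest with the key is at top 513,254 and the lock at 516,320. Next I'll measure these.

```bash
cat >> h.py <<'E'
def big(m):
    n,l,s,_=cv2.connectedComponentsWithStats(m.astype(np.uint8)); return l==1+np.argmax(s[1:,4])
def hsv(c): return cv2.cvtColor(c["image"],cv2.COLOR_RGB2HSV).astype(int)
def blobs(m,amin=8):
    n,l,s,ce=cv2.connectedComponentsWithStats(m.astype(np.uint8)); return [(l==i,s[i,4],ce[i]) for i in range(1,n) if s[i,4]>=amin]
def onplane(c,m,z):
    v,u=np.nonzero(m); return np.array([ray(c,a,b,z)[:2] for a,b in zip(u,v)])
def contour_xy(c,m,z):
    k=max(cv2.findContours(m.astype(np.uint8),cv2.RETR_EXTERNAL,cv2.CHAIN_APPROX_NONE)[0],key=cv2.contourArea)[:,0]
    return np.array([ray(c,a,b,z)[:2] for a,b in k])
def rect(P):
    (cx,cy),(w,h),a=cv2.minAreaRect((P*1000).astype(np.float32)); return [round(float(t),1) for t in (cx,cy,w,h,a)]
E
python3 - <<'E'
from h import *
T=grab("top");S=grab("side")
for n,c in(("top",T),("side",S)):
    H=hsv(c);h,s,v=H[...,0],H[...,1],H[...,2]
    X=ray
    W=cloud(c)
    reg=(W[...,0]>.25)&(W[...,0]<.85)&(W[...,1]>-.35)&(W[...,1]<.45)
    print(n,"table z",np.nanmedian(W[...,2][reg&(s<40)&(W[...,2]<.02)]))
    red=((h<8)|(h>172))&(s>120)&reg
    for m,a,ce in blobs(red,15):
        print("red",a,ce.round(1),"z",np.nanmedian(W[m][:,2]).round(3),rect(onplane(c,m,.03)))
    wood=(h>8)&(h<24)&(s>70)&(v>100)&reg
    for m,a,ce in blobs(wood,25):
        print("wood",a,ce.round(1),"z",np.nanmedian(W[m][:,2]).round(3),"xy",np.nanmedian(W[m],0).round(3),rect(onplane(c,m,np.nanmedian(W[m][:,2]))))
    hi=reg&(W[...,2]>.05)&(W[...,2]<.13)
    for m,a,ce in blobs(hi,15):
        print("hi",a,ce.round(1),np.nanmedian(W[m],0).round(3))
    blk=reg&(v<60)
    for m,a,ce in blobs(blk,800): print("black",a,rect(contour_xy(c,m,.03)))
save(T,"top1.png",(330,160,400,250),8.5/1.3)
save(S,"side1.png",(270,240,430,320),5)
E
```

```text
top table z 0.0011934461666173095
red 137 [184.9 118.8] z 0.107 [823.4, 347.8, 49.6, 43.4, 20.9]
red 84 [360.3 148.2] z 0.036 [731.7, -289.6, 39.7, 41.4, 89.8]
red 572 [287.  189.3] z 0.03 [577.9, -24.2, 204.0, 101.0, 4.7]
red 32 [362.5 177.7] z 0.075 [621.2, -296.1, 10.7, 33.0, 89.6]
red 341 [288.4 232. ] z 0.03 [420.8, -36.7, 98.0, 101.2, 1.3]
wood 208 [154.9 145. ] z 0.093 xy [0.704 0.43  0.093] [704.7, 427.1, 65.0, 44.6, 3.9]
wood 252 [360.3 180.6] z 0.036 xy [ 0.607 -0.284  0.036] [609.2, -287.8, 60.3, 61.8, 89.5]
wood 1441 [177.3 214.1] z 0.011 xy [0.477 0.359 0.011] [479.1, 360.5, 214.0, 84.7, 3.3]
wood 153 [363.6 224.6] z 0.065 xy [ 0.449 -0.294  0.065] [448.7, -291.9, 44.4, 44.8, 89.8]
wood 90 [152.3 259.4] z 0.029 xy [0.312 0.429 0.029] [318.2, 431.7, 138.0, 8.3, 15.0]
wood 224 [146.3 264.3] z 0.069 xy [0.292 0.438 0.069] [313.2, 442.7, 130.0, 28.2, 13.7]
hi 689 [334.8 125.5] [ 0.789 -0.189  0.091]
hi 224 [186.4 120.5] [0.791 0.325 0.104]
hi 223 [163.3 126.1] [0.771 0.403 0.086]
hi 256 [155.8 145.9] [0.702 0.428 0.092]
hi 105 [177.8 158. ] [0.664 0.351 0.082]
hi 545 [242.8 
[... 1122 characters left out ...]
0.603 -0.31   0.031] [608.1, -301.7, 95.3, 77.2, 84.7]
wood 312 [309.7 278.1] z 0.063 xy [ 0.447 -0.303  0.063] [445.5, -304.4, 71.0, 43.5, 60.8]
hi 568 [320.3 135.6] [0.787 0.387 0.088]
hi 345 [292.4 139.2] [0.691 0.413 0.077]
hi 367 [182.1 155.2] [0.295 0.436 0.065]
hi 1077 [290.  185.5] [0.557 0.089 0.08 ]
hi 110 [180.6 178.3] [0.264 0.296 0.056]
hi 595 [241.7 197.9] [0.397 0.072 0.081]
hi 2205 [414.6 220.8] [ 0.797 -0.221  0.091]
hi 177 [328.5 203.4] [ 0.636 -0.018  0.064]
hi 192 [297.4 211.9] [ 0.533 -0.027  0.064]
hi 143 [368.3 258.7] [ 0.614 -0.294  0.067]
hi 267 [310.  276.8] [ 0.448 -0.301  0.065]
hi 26 [237.  290.9] [ 0.253 -0.34   0.115]
black 2652 [520.0, 30.6, 355.1, 277.0, 4.4]
```

View pics/top1.png

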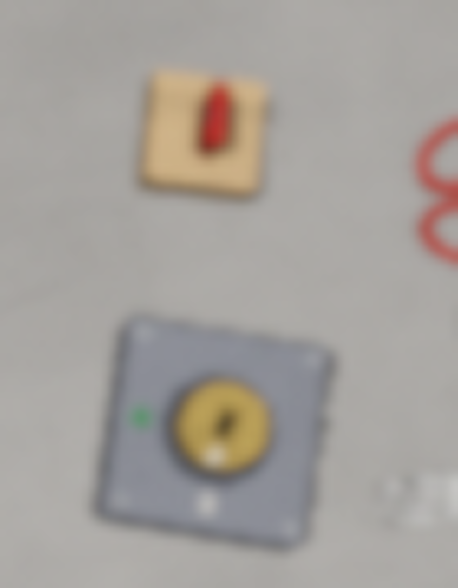

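View pics/side1.png

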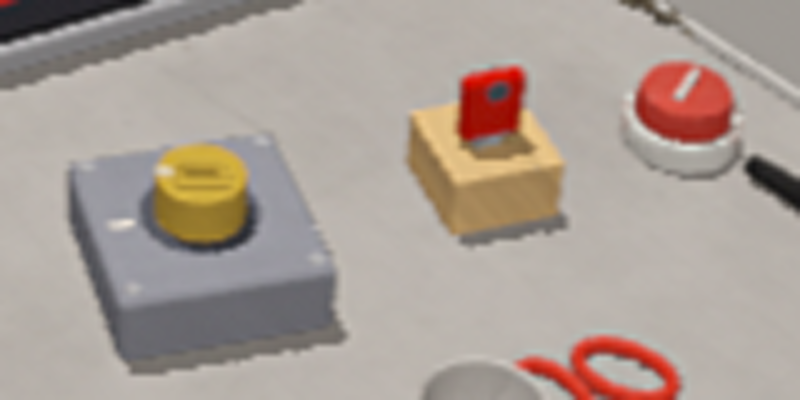

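The crops show the lock at the left/bottom with its slot roughly along world x and its pointer slightly past the white line. The green dot is on the +y side. The red key stands in its wooden rest, and the round red and white thing is the kitchen timer. Now I'll fit positions more finely.

```bash
cat > meas.py <<'E'
from h import *
from scipy.optimize import least_squares
def hobfit(Q):
    def f(p):
        d=np.array([p[3]-np.hypot(*(Q-(p[:2]+k*.105*np.array([np.cos(p[2]),np.sin(p[2])]))).T) for k in(-1,0,1)])
        return np.abs(d).min(0)
    r=least_squares(f,[.525,-.03,.07,.045],loss="soft_l1",f_scale=.003); return r.x
def pans(c):
    W=cloud(c);hi=(W[...,2]>.05)&(W[...,0]>.3)&(W[...,0]<.72)&(W[...,1]>-.12)&(W[...,1]<.26)
    out=[]
    k=hi&(W[...,2]>.0915)&(W[...,2]<.115)
    for m,a,ce in blobs(k,5):
        out.append((a,ce.round(1),np.nanmean(W[m],0).round(4),ray(c,*ce,.1).round(4)))
    return out
def handles(c):
    W=cloud(c);H=hsv(c);out=[]
    m=(W[...,2]>.055)&(W[...,2]<.09)&(W[...,0]>.3)&(W[...,0]<.72)&(W[...,1]>.12)&(W[...,1]<.27)&((H[...,2]<90)|(H[...,1]>90))
    for b,a,ce in blobs(m,8):
        P=onplane(c,b,.079); vx,vy,x,y=cv2.fitLine(P.astype(np.float32),cv2.DIST_L2,0,.01,.01).ravel()
        out.append((a,ce.round(1),P.mean(0).round(4),P.min(0).round(3),P.max(0).round(3),round(float(np.degrees(np.arctan2(vx,vy)*1)),1)))
    return out
E
python3 - <<'E'
from meas import *
for n in("top","side"):
    c=grab(n);H=hsv(c);h,s,v=H[...,0],H[...,1],H[...,2];W=cloud(c)
    red=((h<8)|(h>172))&(s>120)&(abs(W[...,2]-.03)<.006)&(W[...,0]<.7)&(W[...,0]>.35)&(abs(W[...,1]+.03)<.08)
    p=hobfit(onplane(c,red,.03)); print(n,"hob",p.round(4))
    for o in pans(c): print(" knob",*o)
    for o in handles(c): print(" handle",*o)
    # pots
    lid=(W[...,2]>.059)&(W[...,2]<.075)&(W[...,0]>.4)&(W[...,0]<.7)&(abs(W[...,1]+.03)<.06)
    for m,a,ce in blobs(lid,15): P=contour_xy(c,m,.066); (x,y),r=cv2.minEnclosingCircle(P.astype(np.float32)); print(" pot",a,round(x,4),round(y,4),round(r,4), onplane(c,m,.066).mean(0).round(4))
    wood=(h>8)&(h<24)&(s>70)&(v>100)
    bd=big(wood&(abs(W[...,2]-.012)<.006)&(W[...,1]>.2)&(W[...,1]<.5)); print(" board",rect(contour_xy(c,bd,.012)))
    near=(abs(W[...,0]-.45)<.05)&(abs(W[...,1]+.295)<.05)
    br=big(near&(W[...,2]>.062)&(W[...,2]<.075)); (x,y),r=cv2.minEnclosingCircle(contour_xy(c,br,.068).astype(np.float32)); print(" lock",x,y,r,onplane(c,br,.068).mean(0))
    bx=big((abs(W[...,0]-.45)<.09)&(abs(W[...,1]+.295)<.09)&(W[...,2]>.034)&(W[...,2]<.046)|br); print(" box",rect(contour_xy(c,bx,.04)))
    wh=near&(W[...,2]>.03)&(s<40)&(v>190)
    for m,a,ce in blobs(wh,1): print("  white",a,ce,ray(c,*ce,.068).round(4),ray(c,*ce,.04).round(4))
    nk=(abs(W[...,0]-.61)<.05)&(abs(W[...,1]+.29)<.05)
    ky=big(nk&((h<8)|(h>172))&(s>140)); P=onplane(c,ky,.078); print(" key",ky.sum(),P.mean(0),rect(P), cv2.fitLine(P.astype(np.float32),cv2.DIST_L2,0,.01,.01).ravel())
    rs=big(nk&(W[...,2]>.03)&(W[...,2]<.042)|ky); print(" rest",rect(contour_xy(c,rs,.036)))
E
```

```text
top hob [ 0.5262 -0.0274  0.0794  0.045 ]
 knob 33 [245.4 172.6] [0.6126 0.114  0.0995] [0.6125 0.1139 0.1   ]
 knob 38 [249.2 199.2] [0.5216 0.098  0.0981] [0.5213 0.0978 0.1   ]
 knob 37 [251.9 234.4] [0.4036 0.0847 0.0983] [0.4034 0.0846 0.1   ]
 knob 5 [256.  237.2] [0.3948 0.0714 0.0928] [0.3943 0.0709 0.1   ]
 handle 62 [225.2 175. ] [0.6073 0.1852] [0.6   0.162] [0.615 0.217] 179.2
 handle 48 [230.4 204.4] [0.5057 0.1631] [0.499 0.141] [0.514 0.195] 170.0
 handle 59 [229.9 238.7] [0.389  0.1596] [0.381 0.136] [0.399 0.19 ] 169.4
 pot 173 0.6348 -0.0126 0.0264 [ 0.6346 -0.0125]
 pot 177 0.5309 -0.0207 0.0263 [ 0.5309 -0.0213]
 board [479.0, 360.3, 214.0, 84.7, 3.3]
 lock 0.44797518849372864 -0.29460409283638 0.022625956684350967 [ 0.44769631 -0.29443655]
 box [447.6, -293.9, 109.9, 109.1, 81.7]
 key 32 [ 0.60903231 -0.28697902] [609.8, -287.0, 10.3, 31.9, 89.6] [ 0.9873915  -0.15829727  0.60903233 -0.28697902]
 rest [611.5, -290.5, 60.4, 61.4, 84.0]
side hob [ 0.5274 -0.0279  0.0747  0.0442]
 knob 31 [304.3 174.5] [0.613  0.1107 0.0985] [0.6119 0.1082 0.1   ]
 knob 32 [279.4 18
[... 162 characters left out ...]
0.599 0.16 ] [0.615 0.218] 0.2
 handle 47 [264.7 177.6] [0.5039 0.1682] [0.494 0.139] [0.514 0.199] 173.5
 handle 45 [229.4 185.4] [0.3873 0.1619] [0.378 0.133] [0.398 0.191] 172.6
 pot 147 0.6364 -0.0161 0.0279 [ 0.6364 -0.0163]
 pot 159 0.5328 -0.0251 0.0289 [ 0.5331 -0.0246]
 board [480.8, 351.6, 219.0, 100.9, 2.2]
 lock 0.4497360587120056 -0.299527645111084 0.024533051997423172 [ 0.449203   -0.29915291]
 box [449.1, -299.1, 114.8, 109.5, 81.5]
  white 9 [293.77777778 284.44444444] [ 0.3987 -0.3169  0.068 ] [ 0.4116 -0.2875  0.04  ]
 key 144 [ 0.5999758  -0.31064167] [601.6, -310.0, 60.1, 29.9, 60.0] [ 0.67464304  0.73814416  0.5999758  -0.31064168]
 rest [619.5, -282.5, 86.6, 72.1, 84.1]
```

>>> {"op": "send_rows", "data": {"increments": [0,0,0,1.87,-3.13,-0.35,0.8,0,0,0,1.87,-3.13,-0.35,0.8,0,0,0,1.87,-3.13,-0.35,0.8,0,0,0,1.87,-3.13,-0.35,0.8,0,0,0,1.87,-3.13,-0.35,0.8,0,0,0,1.87,-3.13,-0.35,0.8,0,0,0,1.87,-3.13,-0.35,0.8,0,0,0,1.87,-3.13,-0.35,0.8,0,0,0,1.87,-3.13,-0.35,0.8,0,0,0,1.87,-3.13,-0.35,0.8,0,0,0,1.87,-3.13,-0.35,0.8,0,0,0,1.87,-3.13,-0.35,0.8,0,0,0,1.87,-3.13,-0.35,0.8,0,0,0,1.87,-3.13,-0.35,0.8,0,0,0,1.87,-3.13,-0.35,0.8,0,0,0,1.87,-3.13,-0.35,0.8,0,0,0,1.87,-3.13,-0.35,0.8,0,0,0,1.87,-3.13,-0.35,0.8,0,0,0,1.87,-3.13,-0.35,0.8,0,0,0,1.87,-3.13,-0.35,0.8], "newtons": 10}}

```text
time: 1.97
position: [0.5335, -0.0234, 0.1605]
tool_rot: [0.128, 0.992, 0.0, 0.0]
ft_force: [1.0, 1.0, 0.1]
grip_width: 0.0697
grip_force: 0.0
```

>>> {"op": "send_rows", "data": {"increments": [0,0,0,0,0,0,0.8,0,0,0,0,0,0,0.8,0,0,0,0,0,0,0.8]}}

```text
time: 2.22
position: [0.5318, -0.0212, 0.1603]
tool_rot: [0.128, 0.992, 0.0, -0.001]
ft_force: [0.2, 0.1, 0.5]
grip_width: 0.0695
grip_force: 0.0
```

>>> {"op": "send_rows", "data": {"increments": [0,0,0,0,0,-2.5,0.8,0,0,0,0,-0.1,-2.5,0.8,0,0,0,0,0,-2.5,0.8,0,0,0,0,0,-2,0.8,0,0,0,0,0,-1,0.8,0,0,0,0,0,-0.7,0.8,0,0,0,0,0,0,0.8,0,0,0,0,0,0,0.4,0,0,0,0,0,0,0.4,0,0,0,0,0,0,0.4,0,0,0,0,0,0,0.4,0,0,0,0,0,0,0.4,0,0,0,0,0,0,0.4], "newtons": 10}}

```text
time: 3.3
position: [0.5334, -0.0226, 0.0495]
tool_rot: [0.128, 0.992, -0.0, 0.001]
ft_force: [-0.5, 1.0, 6.2]
grip_width: 0.0519
grip_force: 10.0
```

>>> {"op": "send_rows", "data": {"increments": [0,0,0,0,0,2,0.4,0,0,0,0,0,3,0.4,0,0,0,0,0,3.5,0.4,0,0,0,0,0,3.5,0.4,0,0,0,-0.82,3.17,0,0.4,0,0,0,-0.82,3.17,0,0.4,0,0,0,-0.82,3.17,0,0.4,0,0,0,-0.82,3.17,0,0.4,0,0,0,-0.82,3.17,0,0.4,0,0,0,-0.82,3.17,0,0.4,0,0,0,-0.82,3.17,0,0.4,0,0,0,-0.82,3.17,0,0.4,0,0,0,-0.82,3.17,0,0.4,0,0,0,-0.82,3.17,0,0.4,0,0,0,-0.82,3.17,0,0.4,0,0,0,-0.82,3.17,0,0.4,0,0,0,0,0,0,0.4,0,0,0,0,0,0,0.4]}}

```text
time: 4.8
position: [0.4333, 0.359, 0.1682]
tool_rot: [0.126, 0.992, -0.0, -0.0]
ft_force: [0.3, -1.1, -0.2]
grip_width: 0.0522
grip_force: 10.0
```

>>> {"op": "send_rows", "data": {"increments": [0,0,0,0,0,-3,0.4,0,0,0,0,0,-3.5,0.4,0,0,0,0,0,-3,0.4,0,0,0,0,0,-2,0.4,0,0,0,0,0,-1,0.4,0,0,0,0,0,-0.5,0.4,0,0,0,0,0,-0.3,0.4,0,0,0,0,0,-0.3,0.4,0,0,0,0,0,0,0.4]}}

```text
time: 5.55
position: [0.435, 0.358, 0.0332]
tool_rot: [0.128, 0.992, 0.0, 0.001]
ft_force: [-0.1, -0.8, -0.9]
grip_width: 0.0518
grip_force: 10.0
```

>>> {"op": "send_rows", "data": {"increments": [0,0,0,0,0,-0.15,0.4,0,0,0,0,0,0,0.4,0,0,0,0,0,0,0.8,0,0,0,0,0,0,0.8,0,0,0,0,0,0,0.8,0,0,0,0,0,2,0.8,0,0,0,0,0,3.5,0.8,0,0,0,0,0,4,0.8,0,0,0,0,0,3.2,0.8]}}

```text
time: 6.3
position: [0.4344, 0.358, 0.1602]
tool_rot: [0.128, 0.992, 0.0, 0.0]
ft_force: [1.0, 0.2, -0.0]
grip_width: 0.0692
grip_force: 0.0
```

>>> {"op": "send_rows", "data": {"increments": [0,0,0,1.54,-2.86,0,0.8,0,0,0,1.54,-2.86,0,0.8,0,0,0,1.54,-2.86,0,0.8,0,0,0,1.54,-2.86,0,0.8,0,0,0,1.54,-2.86,0,0.8,0,0,0,1.54,-2.86,0,0.8,0,0,0,1.54,-2.86,0,0.8,0,0,0,1.54,-2.86,0,0.8,0,0,0,1.54,-2.86,0,0.8,0,0,0,1.54,-2.86,0,0.8,0,0,0,1.54,-2.86,0,0.8,0,0,0,1.54,-2.86,0,0.8,0,0,0,1.54,-2.86,0,0.8,0,0,0,0,0,0,0.8,0,0,0,0,0,0,0.8]}}

```text
time: 7.55
position: [0.6351, -0.0158, 0.1579]
tool_rot: [0.13, 0.992, 0.0, 0.0]
ft_force: [0.3, 0.4, -0.2]
grip_width: 0.0696
grip_force: 0.0
```

>>> {"op": "send_rows", "data": {"increments": [0,0,0,0,0.1,-2.5,0.8,0,0,0,0,0,-2.5,0.8,0,0,0,0,0,-2.5,0.8,0,0,0,0,0,-2,0.8,0,0,0,0,0,-1,0.8,0,0,0,0,0,-0.5,0.8,0,0,0,0,0,0,0.8,0,0,0,0,0,0,0.4,0,0,0,0,0,0,0.4,0,0,0,0,0,0,0.4,0,0,0,0,0,0,0.4,0,0,0,0,0,0,0.4,0,0,0,0,0,0,0.4]}}

```text
time: 8.63
position: [0.6354, -0.013, 0.0493]
tool_rot: [0.128, 0.992, 0.0, 0.001]
ft_force: [-0.9, -0.1, 5.1]
grip_width: 0.052
grip_force: 10.0
```

Lift 12 and carry to (0.52, 0.361): delta (-11.55, 37.4).

>>> {"op": "send_rows", "data": {"increments": [0,0,0,0,0,2,0.4,0,0,0,0,0,3,0.4,0,0,0,0,0,3.5,0.4,0,0,0,0,0,3.5,0.4,0,0,0,-0.96,3.12,0,0.4,0,0,0,-0.96,3.12,0,0.4,0,0,0,-0.96,3.12,0,0.4,0,0,0,-0.96,3.12,0,0.4,0,0,0,-0.96,3.12,0,0.4,0,0,0,-0.96,3.12,0,0.4,0,0,0,-0.96,3.12,0,0.4,0,0,0,-0.96,3.12,0,0.4,0,0,0,-0.96,3.12,0,0.4,0,0,0,-0.96,3.12,0,0.4,0,0,0,-0.96,3.12,0,0.4,0,0,0,-0.96,3.12,0,0.4,0,0,0,0,0,0,0.4,0,0,0,0,0,0,0.4]}}

```text
time: 10.13
position: [0.5181, 0.3629, 0.1677]
tool_rot: [0.126, 0.992, -0.0, -0.0]
ft_force: [0.1, 0.5, -0.6]
grip_width: 0.0516
grip_force: 10.0
```

>>> {"op": "send_rows", "data": {"increments": [0,0,0,0,0,-3,0.4,0,0,0,0,0,-3.5,0.4,0,0,0,0,0,-3,0.4,0,0,0,0,0,-2,0.4,0,0,0,0,0,-1,0.4,0,0,0,0,0,-0.5,0.4,0,0,0,0,0,-0.3,0.4,0,0,0,0,0,-0.3,0.4,0,0,0,0,0,-0.1,0.4,0,0,0,0,0,0,0.4]}}

```text
time: 10.97
position: [0.52, 0.3617, 0.0321]
tool_rot: [0.128, 0.992, 0.0, 0.001]
ft_force: [0.7, -0.4, -0.2]
grip_width: 0.0517
grip_force: 10.0
```

>>> {"op": "send_rows", "data": {"increments": [0,0,0,0,0,0,0.8,0,0,0,0,0,0,0.8,0,0,0,0,0,0,0.8,0,0,0,0,0,2,0.8,0,0,0,0,0,3.5,0.8,0,0,0,0,0,3.7,0.8,0,0,0,0,0,3.2,0.6]}}

```text
time: 11.55
position: [0.5194, 0.3616, 0.1571]
tool_rot: [0.128, 0.992, 0.0, 0.0]
ft_force: [1.1, -0.3, 0.3]
grip_width: 0.0675
grip_force: 0.0
```

>>> {"op": "send_rows", "data": {"increments": [0,0,-0.1246,0.87,-1.73,0,0.5,0,0,-0.1246,0.87,-1.73,0,0.5,0,0,-0.1246,0.87,-1.73,0,0.5,0,0,-0.1246,0.87,-1.73,0,0.5,0,0,-0.1246,0.87,-1.73,0,0.5,0,0,-0.1246,0.87,-1.73,0,0.5,0,0,-0.1246,0.87,-1.73,0,0.5,0,0,-0.1246,0.87,-1.73,0,0.5,0,0,-0.1246,0.87,-1.73,0,0.5,0,0,-0.1246,0.87,-1.73,0,0.5,0,0,0,0,0,0,0.5,0,0,0,0,0,0,0.5]}}

```text
time: 12.55
position: [0.6066, 0.1878, 0.1553]
tool_rot: [0.683, 0.731, 0.0, -0.0]
ft_force: [-0.3, 1.2, -0.6]
grip_width: 0.0437
grip_force: 0.0
```

```bash
python3 - <<'E'
from meas import *
c=grab("side")
for o in pans(c): print(*o)
for o in handles(c): print(*o)
o=robot.get_obs();print(o["position"],o["tool_rot"],o["time"]);save(c,"s2.png",(180,80,380,230),4)
E
```

```text
29 [304.5 174.3] [0.6137 0.1105 0.0989] [0.6129 0.1088 0.1   ]
27 [279.6 182.2] [0.5244 0.0932 0.0989] [0.5237 0.0914 0.1   ]
31 [242.6 190.6] [0.4058 0.0878 0.0981] [0.4048 0.0847 0.1   ]
46 [292.9 169.3] [0.6071 0.1866] [0.599 0.158] [0.615 0.218] 179.9
45 [264.5 177.6] [0.5035 0.1688] [0.494 0.14 ] [0.514 0.199] 173.0
44 [229.2 185.3] [0.387  0.1624] [0.378 0.133] [0.396 0.191] 173.6
[0.60595985 0.18863489 0.15513943] [ 6.82106752e-01  7.31252525e-01 -7.33186329e-08 -3.49769890e-04] 12.6
```

View pics/s2.png

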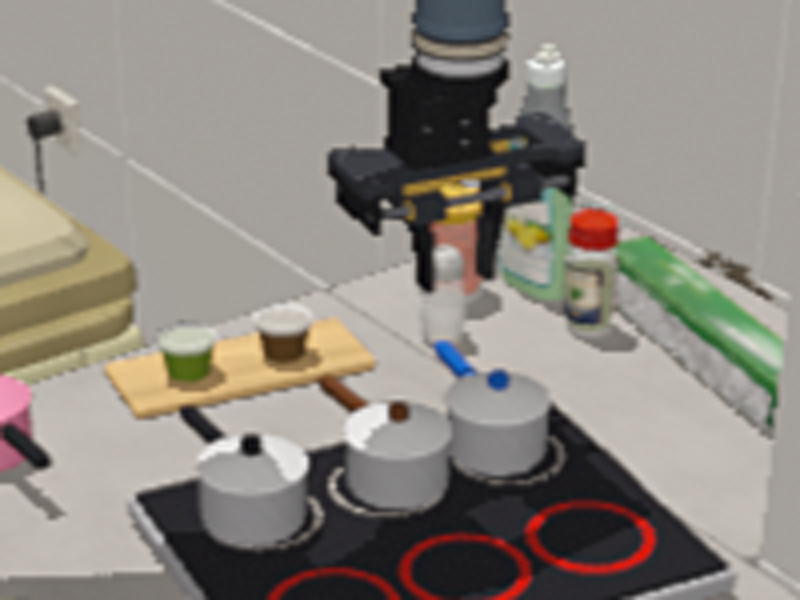

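The picture shows both pots upright on the board at (187,352) and (283,333), with the gripper above the blue handle at (452,358). Next is to descend and pinch it.

>>> {"op": "send_rows", "data": {"increments": [0,0,0,0.1,0,-3,0.5,0,0,0,0,0,-3,0.5,0,0,0,0,0,-2,0.5,0,0,0,0,0,-0.8,0.5,0,0,0,0,0,-0.5,0.5,0,0,0,0,0,0,0.5,0,0,0,0,0,0,0.05,0,0,0,0,0,0,0.05,0,0,0,0,0,0,0.05,0,0,0,0,0,0,0.05,0,0,0,0,0,0,0.05,0,0,0,0,0,0,0.05,0,0,0,0,0,0,0.05], "newtons": 20}}

```text
time: 13.68
position: [0.6082, 0.1886, 0.0628]
tool_rot: [0.683, 0.731, 0.001, 0.001]
ft_force: [0.1, 1.5, 2.4]
grip_width: 0.0138
grip_force: 20.0
```

>>> {"op": "send_rows", "data": {"increments": [0,0,0,0.06,-0.4,0,0.05,0,0,0,0.12,-0.9,0,0.05,0,0,0,0.14,-1,0,0.05,0,0,0,0.14,-1,0,0.05,0,0,0,0.14,-1,0,0.05,0,0,0,0.14,-1,0,0.05,0,0,0,0.14,-1,0,0.05,0,0,0,0.14,-1,0,0.05,0,0,0,0.14,-1,0,0.05,0,0,0,0.14,-1,0,0.05,0,0,0,0.14,-1,0,0.05,0,0,0,0.14,-1,0,0.05,0,0,0,0.14,-1,0,0.05,0,0,0,0.12,-0.8,0,0.05,0,0,0,0,0,0,0.05,0,0,0,0,0,0,0.05]}}

```text
time: 15.02
position: [0.6259, 0.057, 0.0626]
tool_rot: [0.683, 0.731, 0.0, 0.0]
ft_force: [-0.3, 0.7, 4.1]
grip_width: 0.0137
grip_force: 20.0
```

```bash
python3 - <<'E'
from meas import *
c=grab("side")
for o in pans(c): print(*o)
o=robot.get_obs();print(o["position"],o["tool_rot"],o["ft_force"],o["time"])
E
```

```text
41 [320.7 180.7] [0.6407 0.0514 0.1026] [0.6428 0.0554 0.1   ]
32 [279.4 182.4] [0.5237 0.093  0.0982] [0.5226 0.0902 0.1   ]
33 [312. 183.] [0.6113 0.0498 0.1015] [0.6124 0.0521 0.1   ]
31 [242.5 190.6] [0.4055 0.0871 0.0985] [0.4047 0.0847 0.1   ]
34 [328.  194.5] [ 0.6301 -0.0213  0.0979] [ 0.6284 -0.0244  0.1   ]
[0.6259472 0.0570623 0.0625612] [6.82687793e-01 7.30710051e-01 3.05186749e-05 4.44091795e-04] [0.70970248 0.39821139 4.8170157 ] 15.0667
```

>>> {"op": "send_rows", "data": {"increments": [0,0,0,0,0,0,0.5,0,0,0,0,0,0,0.5,0,0,0,0,0,0,0.5,0,0,0,0,0,0,0.5,0,0,0,0,0,1.5,0.5,0,0,0,0,0,3.5,0.5,0,0,0,0,0,4,0.5,0,0,0.03,-2.44,2.22,0,0.5,0,0,0.03,-2.44,2.22,0,0.5,0,0,0.03,-2.44,2.22,0,0.5,0,0,0.03,-2.44,2.22,0,0.5,0,0,0.03,-2.44,2.22,0,0.5,0,0,0,0,0,0,0.5,0,0,0,0,0,0,0.5]}}

```text
time: 16.23
position: [0.5019, 0.1696, 0.1519]
tool_rot: [0.625, 0.781, -0.001, -0.0]
ft_force: [0.2, 0.2, 0.3]
grip_width: 0.0433
grip_force: 0.0
```

>>> {"op": "send_rows", "data": {"increments": [0,0,0,0,0,-3,0.5,0,0,0,0,0,-2.7,0.5,0,0,0,0,0,-2,0.5,0,0,0,0,0,-0.8,0.5,0,0,0,0,0,-0.5,0.5,0,0,0,0,0,0,0.5,0,0,0,0,0,0,0.05,0,0,0,0,0,0,0.05,0,0,0,0,0,0,0.05,0,0,0,0,0,0,0.05,0,0,0,0,0,0,0.05,0,0,0,0,0,0,0.05,0,0,0,0,0,0,0.05]}}

```text
time: 17.32
position: [0.505, 0.1687, 0.0628]
tool_rot: [0.626, 0.78, 0.001, 0.001]
ft_force: [1.2, -0.0, 2.2]
grip_width: 0.014
grip_force: 19.9
```

```bash
python3 - <<'E'
from meas import *
for n in("side","top"):
    c=grab(n)
    for o in pans(c): print(*o)
o=robot.get_obs();print(o["position"],o["tool_rot"],o["ft_force"],o["time"])
E
```

```text
80 [266.3 171.7] [0.5078 0.1632 0.1018] [0.5089 0.1662 0.1   ]
30 [279.1 182.4] [0.5226 0.0933 0.0986] [0.5217 0.091  0.1   ]
34 [242.4 190.8] [0.4049 0.0865 0.0981] [0.404  0.0835 0.1   ]
31 [328.4 194.3] [ 0.6318 -0.0207  0.0978] [ 0.6301 -0.024   0.1   ]
37 [284.2 168.6] [ 0.63   -0.0171  0.0978] [ 0.6295 -0.0171  0.1   ]
38 [249.7 199.7] [0.5198 0.0965 0.0981] [0.5195 0.0963 0.1   ]
34 [251.1 234.8] [0.4022 0.0874 0.0981] [0.402  0.0872 0.1   ]
[0.50503907 0.16875646 0.06270968] [0.62587744 0.77991984 0.00113924 0.00108778] [1.87584587 0.83940853 3.20388257] 17.4167
```

>>> {"op": "send_rows", "data": {"increments": [0,0,0,0.02,-0.4,0,0.05,0,0,0,0.04,-0.8,0,0.05,0,0,0,0.05,-1,0,0.05,0,0,0,0.05,-1,0,0.05,0,0,0,0.05,-1,0,0.05,0,0,0,0.05,-1,0,0.05,0,0,0,0.05,-1,0,0.05,0,0,0,0.05,-1,0,0.05,0,0,0,0.05,-1,0,0.05,0,0,0,0.05,-1,0,0.05,0,0,0,0.05,-1,0,0.05,0,0,0,0.04,-1,0,0.05,0,0,0,0,-0.7,0,0.05,0,0,0,0,-0.3,0,0.05,0,0,0,0,0,0,0.05,0,0,0,0,0,0,0.05]}}

```text
time: 18.75
position: [0.5088, 0.047, 0.0626]
tool_rot: [0.626, 0.78, 0.0, -0.0]
ft_force: [-0.1, 3.0, 5.7]
grip_width: 0.0136
grip_force: 19.9
```

```bash
python3 - <<'E'
from meas import *
for n in("side","top"):
    c=grab(n)
    for o in pans(c): print(*o)
o=robot.get_obs();print(o["position"],o["tool_rot"],o["ft_force"],o["time"])
E
```

```text
41 [286.3 189.4] [0.5254 0.0424 0.102 ] [0.5267 0.0454 0.1   ]
29 [242.6 190.4] [0.4055 0.0871 0.099 ] [0.405  0.0854 0.1   ]
34 [277.  192.6] [0.4942 0.0379 0.1002] [0.4944 0.0383 0.1   ]
32 [328.2 194.3] [ 0.6312 -0.0206  0.0977] [ 0.6294 -0.024   0.1   ]
32 [296.2 202.2] [ 0.5266 -0.0287  0.099 ] [ 0.5259 -0.0302  0.1   ]
36 [284.1 169.7] [ 0.6262 -0.0168  0.0979] [ 0.6256 -0.0168  0.1   ]
41 [286.3 199.8] [ 0.5226 -0.0264  0.0981] [ 0.5222 -0.0264  0.1   ]
[0.50876685 0.04701932 0.06260911] [ 6.26139059e-01  7.79711268e-01  1.67852189e-04 -4.35324860e-04] [-0.53588228  3.04060152  6.52255709] 18.85
```

>>> {"op": "send_rows", "data": {"increments": [0,0,0,0,0,0,0.5,0,0,0,0,0,0,0.5,0,0,0,0,0,0,0.5,0,0,0,0,0,0,0.5,0,0,0,0,0,1.5,0.5,0,0,0,0,0,3.5,0.5,0,0,0,0,0,4,0.5,0,0,-0.005,-2.4,2.28,0,0.5,0,0,-0.005,-2.4,2.28,0,0.5,0,0,-0.005,-2.4,2.28,0,0.5,0,0,-0.005,-2.4,2.28,0,0.5,0,0,-0.005,-2.4,2.28,0,0.5,0,0,0,0,0,0,0.5,0,0,0,0,0,0,0.5]}}

```text
time: 20.02
position: [0.3873, 0.1613, 0.1519]
tool_rot: [0.635, 0.773, -0.001, -0.001]
ft_force: [0.4, -0.6, 0.7]
grip_width: 0.0433
grip_force: 0.0
```

>>> {"op": "send_rows", "data": {"increments": [0,0,0,0,0,-3,0.5,0,0,0,0,0,-2.7,0.5,0,0,0,0,0,-2,0.5,0,0,0,0,0,-0.8,0.5,0,0,0,0,0,-0.5,0.5,0,0,0,0,0,0,0.5,0,0,0,0,0,0,0.05,0,0,0,0,0,0,0.05,0,0,0,0,0,0,0.05,0,0,0,0,0,0,0.05,0,0,0,0,0,0,0.05,0,0,0,0,0,0,0.05,0,0,0,0,0,0,0.05]}}

```text
time: 21.1
position: [0.3899, 0.1607, 0.0625]
tool_rot: [0.636, 0.772, 0.001, 0.001]
ft_force: [0.1, 0.2, 3.1]
grip_width: 0.0143
grip_force: 20.0
```

```bash
python3 - <<'E'
from meas import *
for n in("side","top"):
    c=grab(n)
    for o in pans(c): print(*o)
o=robot.get_obs();print(o["position"],o["tool_rot"],o["ft_force"],o["time"])
E
```

```text
44 [235.1 178.3] [0.4052 0.1576 0.1023] [0.4063 0.1614 0.1   ]
34 [226.9 181.5] [0.377  0.1499 0.1009] [0.3774 0.1515 0.1   ]
32 [242.6 190.7] [0.4058 0.0874 0.098 ] [0.4048 0.0842 0.1   ]
32 [328.8 194.2] [ 0.6325 -0.0217  0.0985] [ 0.6313 -0.0238  0.1   ]
34 [296.  202.3] [ 0.5264 -0.0281  0.0986] [ 0.5255 -0.0301  0.1   ]
35 [285.1 169. ] [ 0.6285 -0.02    0.0979] [ 0.6279 -0.02    0.1   ]
38 [286.  199.7] [ 0.5227 -0.0255  0.0981] [ 0.5224 -0.0255  0.1   ]
37 [250.8 235.4] [0.4002 0.0884 0.0983] [0.4    0.0883 0.1   ]
[0.38986479 0.16070423 0.06242103] [6.35650485e-01 7.71976479e-01 6.78242253e-04 5.63058510e-04] [0.34780818 1.26709469 4.76388228] 21.2
```

>>> {"op": "send_rows", "data": {"increments": [0,0,0,0.06,-0.4,0,0.05,0,0,0,0.14,-0.8,0,0.05,0,0,0,0.16,-1,0,0.05,0,0,0,0.16,-1,0,0.05,0,0,0,0.16,-1,0,0.05,0,0,0,0.16,-1,0,0.05,0,0,0,0.16,-1,0,0.05,0,0,0,0.16,-1,0,0.05,0,0,0,0.16,-1,0,0.05,0,0,0,0.16,-1,0,0.05,0,0,0,0.16,-1,0,0.05,0,0,0,0.16,-1,0,0.05,0,0,0,0.1,-0.7,0,0.05,0,0,0,0,-0.3,0,0.05,0,0,0,0,0,0,0.05,0,0,0,0,0,0,0.05]}}

```text
time: 22.53
position: [0.4074, 0.0387, 0.0623]
tool_rot: [0.636, 0.772, -0.0, -0.001]
ft_force: [-0.6, 3.4, 5.4]
grip_width: 0.0137
grip_force: 20.0
```

>>> {"op": "send_rows", "data": {"increments": [0,0,0,0,0,0,0.5,0,0,0,0,0,0,0.5,0,0,0,0,0,0,0.5,0,0,0,0,0,0,0.5,0,0,0,0,0,1.5,0.5,0,0,0,0,0,3.5,0.5,0,0,0,0,0,4,0.5,0,0,0,0,0,2,0.5,0,0,0,0,0,0,0.5]}}

```text
time: 23.28
position: [0.4109, 0.0381, 0.1756]
tool_rot: [0.636, 0.772, 0.002, 0.004]
ft_force: [1.2, -0.5, 0.3]
grip_width: 0.0434
grip_force: 0.0
```

```bash
python3 - <<'E'
from meas import *
for n in("side","top"):
    c=grab(n);W=cloud(c);H=hsv(c);h,s=H[...,0],H[...,1]
    for o in pans(c): print(*o)
    red=((h<8)|(h>172))&(s>120)&(abs(W[...,2]-.03)<.006)&(W[...,0]<.7)&(W[...,0]>.35)&(abs(W[...,1]+.03)<.08)
    print(hobfit(onplane(c,red,.03)))
o=robot.get_obs();print(o["position"],o["tool_rot"],o["ft_force"],o["time"])
E
```

```text
29 [328.2 194.1] [ 0.6307 -0.0214  0.0989] [ 0.6299 -0.023   0.1   ]
35 [295.9 202.4] [ 0.5258 -0.0286  0.0985] [ 0.5249 -0.0308  0.1   ]
32 [262.6 210.8] [ 0.4229 -0.0363  0.0991] [ 0.4224 -0.0376  0.1   ]
[ 0.52772691 -0.02675942  0.07477736  0.04515124]
29 [284.2 169.2] [ 0.6274 -0.0172  0.0993] [ 0.6272 -0.0172  0.1   ]
29 [285.6 199.3] [ 0.5239 -0.0241  0.0991] [ 0.5237 -0.0241  0.1   ]
8 [286.  205.2] [ 0.5047 -0.0259  0.093 ] [ 0.5035 -0.0259  0.1   ]
27 [288.1 230.3] [ 0.4196 -0.0347  0.1007] [ 0.4197 -0.0347  0.1   ]
[ 0.52867317 -0.02693942  0.07727718  0.04860826]
[0.40835831 0.03847022 0.17245618] [6.35656959e-01 7.71971127e-01 4.23933096e-04 7.92952157e-04] [-0.85776489 -0.19314582 -1.63693366] 23.3833
```

>>> {"op": "send_rows", "data": {"increments": [0,0,0.1033,1.69,-2.73,0,0.5,0,0,0.1033,1.69,-2.73,0,0.5,0,0,0.1033,1.69,-2.73,0,0.5,0,0,0.1033,1.69,-2.73,0,0.5,0,0,0.1033,1.69,-2.73,0,0.5,0,0,0.1033,1.69,-2.73,0,0.5,0,0,0.1033,1.69,-2.73,0,0.5,0,0,0.1033,1.69,-2.73,0,0.5,0,0,0.1033,1.69,-2.73,0,0.5,0,0,0.1033,1.69,-2.73,0,0.5,0,0,0.1033,1.69,-2.73,0,0.5,0,0,0.1033,1.69,-2.73,0,0.5,0,0,0,0,0,0,0.5,0,0,0,0,0,0,0.5,0,0,0,0,0,0,0.5]}}

```text
time: 24.63
position: [0.6093, -0.2879, 0.169]
tool_rot: [0.07, 0.998, 0.002, -0.003]
ft_force: [0.5, 0.5, -0.6]
grip_width: 0.0434
grip_force: 0.0
```

```bash
python3 - <<'E'
from meas import *
c=grab("side");W=cloud(c);H=hsv(c);h,s=H[...,0],H[...,1]
nk=(abs(W[...,0]-.61)<.05)&(abs(W[...,1]+.29)<.05)
ky=big(nk&((h<8)|(h>172))&(s>140));print(np.nanmean(W[ky],0),np.nanmin(W[ky],0),np.nanmax(W[ky],0))
top=ky&(W[...,2]>.0725);print(np.nanmean(W[top],0),top.sum())
o=robot.get_obs();print(o["position"],o["tool_rot"],o["q"].round(3),o["time"]);save(c,"s3.png",(270,190,430,310),5)
E
```

```text
[ 0.61182758 -0.29325797  0.0607048 ] [ 0.59624041 -0.29923273  0.03879993] [ 0.6288009  -0.28531113  0.08100629]
[ 0.61328485 -0.29219428  0.07606927] 30
[ 0.60939816 -0.28747969  0.16967754] [ 0.06921882  0.99759789  0.00147431 -0.00224509] [-0.606  0.662  1.352  0.     1.133 -2.039] 24.6833
```

View pics/s3.png

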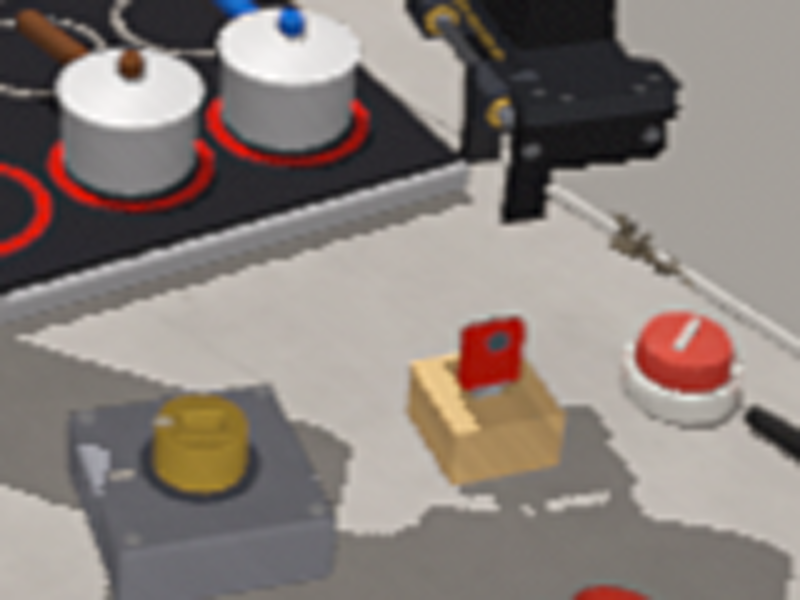

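The side crop shows the pans on their rings, with the gripper above the key at (490,355). Next is to descend and pinch the bow.

>>> {"op": "send_rows", "data": {"increments": [0,0,0,0.2,0,-3,0.5,0,0,0,0,0,-3,0.5,0,0,0,0,0,-2.5,0.5,0,0,0,0,0,-1.5,0.5,0,0,0,0,0,-1,0.5,0,0,0,0,0,-0.5,0.5,0,0,0,0,0,-0.3,0.5,0,0,0,0,0,0,0.5,0,0,0,0,0,0,0.5]}}

```text
time: 25.43
position: [0.6136, -0.2893, 0.0551]
tool_rot: [0.069, 0.998, -0.0, 0.001]
ft_force: [0.7, -0.0, 0.6]
grip_width: 0.0434
grip_force: 0.0
```

```bash
python3 - <<'E'
from h import *
o=robot.get_obs();print(o["position"],o["tool_rot"],o["ft_force"],o["moment"],o["time"])
E
```

```text
[ 0.61362461 -0.28934109  0.05513549] [ 6.89645020e-02  9.97618672e-01 -4.83755391e-04  8.05556180e-04] [ 0.70460471 -0.00857506  0.6102446 ] [0.04993389 0.00330862 0.01166162] 25.4333
```

>>> {"op": "send_rows", "data": {"increments": [0,0,0,-0.15,0.1,-0.4,0.5,0,0,0,0,0,0,0.5,0,0,0,0,0,0,0.05,0,0,0,0,0,0,0.05,0,0,0,0,0,0,0.05,0,0,0,0,0,0,0.05,0,0,0,0,0,0,0.05,0,0,0,0,0,0,0.05,0,0,0,0,0,0,0.05], "newtons": 10}}

```text
time: 26.18
position: [0.6115, -0.2882, 0.0501]
tool_rot: [0.069, 0.998, -0.0, 0.0]
ft_force: [0.5, -0.1, 0.3]
grip_width: 0.012
grip_force: 10.0
```

```bash
python3 - <<'E'
from h import *
o=robot.get_obs();print(o["position"],o["tool_rot"],o["ft_force"],o["moment"],o["time"])
E
```

```text
[ 0.61153213 -0.28824834  0.0500846 ] [ 6.90288445e-02  9.97614657e-01 -1.08277166e-04  4.54598921e-05] [ 0.53022175 -0.12329364  0.30894634] [-0.00604906  0.03744135 -0.00927257] 26.1833
```

>>> {"op": "send_rows", "data": {"increments": [0,0,0,0,0,0,0.05,0,0,0,0,0,0.5,0.05,0,0,0,0,0,1,0.05,0,0,0,0,0,1.5,0.05,0,0,0,0,0,2.5,0.05,0,0,0,0,0,2.5,0.05,0,0,0,0,0,1,0.05,0,0,0,0,0,0,0.05,0,0,0,0,0,0,0.05], "newtons": 30}}

```text
time: 26.93
position: [0.6116, -0.288, 0.1407]
tool_rot: [0.069, 0.998, -0.0, 0.001]
ft_force: [0.0, -1.4, -0.6]
grip_width: 0.0119
grip_force: 30.0
```

```bash
cat > lk.py <<'E'
from h import *
for n in("top","side"):
    c=grab(n);H=hsv(c);h,s,v=H[...,0],H[...,1],H[...,2];W=cloud(c)
    near=(abs(W[...,0]-.448)<.06)&(abs(W[...,1]+.297)<.06)
    br=big(near&(h>15)&(h<32)&(s>110))
    f=cv2.morphologyEx(br.astype(np.uint8),cv2.MORPH_CLOSE,np.ones((5,5)))>0
    top=f&(W[...,2]>.06) 
    print(n,"brass",rect(contour_xy(c,f,.068)),onplane(c,f,.068).mean(0).round(4))
    for m,a,ce in blobs(near&(s<50)&(v>165),1): print(" white",a,ce.round(1),np.nanmean(W[m],0).round(4),ray(c,*ce,.068).round(4))
    for m,a,ce in blobs(near&(h>40)&(h<85)&(s>80),1): print(" green",a,ray(c,*ce,.04).round(4))
    kd=((h<8)|(h>172))&(s>140)&(abs(W[...,0]-.61)<.05)&(abs(W[...,1]+.29)<.05)&(W[...,2]>.09)
    if kd.any(): print(" key",kd.sum(),np.nanmean(W[kd],0),np.nanmin(W[kd],0),np.nanmax(W[kd],0))
    x,y=[int(t) for t in proj(c,(.45,-.295,.06))]
    save(c,n+"_lk.png",(x-30,y-30,x+30,y+30),9)
o=robot.get_obs();print(o["position"],o["tool_rot"],o["ft_force"],o["time"])
a,b=cv2.imread("pics/top_lk.png"),cv2.imread("pics/side_lk.png");cv2.imwrite("pics/lk.png",cv2.resize(np.hstack([a,b]),(800,400)))
E
python3 lk.py
```

```text
Traceback (most recent call last):
  File "lk.py", line 5, in <module>
    br=big(near&(h>15)&(h<32)&(s>110))
  File "h.py", line 19, in big
    n,l,s,_=cv2.connectedComponentsWithStats(m.astype(np.uint8)); return l==1+np.argmax(s[1:,4])
                                                                              ~~~~~~~~~^^^^^^^^^
ValueError: attempt to get argmax of an empty sequence
```

```bash
python3 - <<'E'
from h import *
c=grab("side");H=hsv(c);h,s,v=H[...,0],H[...,1],H[...,2];W=cloud(c)
near=(abs(W[...,0]-.448)<.06)&(abs(W[...,1]+.297)<.06)
br=near&(W[...,2]>.064)&(W[...,2]<.074)
print("side lock top",np.nanmean(W[br],0).round(4),rect(contour_xy(c,big(br),.068)))
P=W[br][:,:2];print(np.nanmin(P,0),np.nanmax(P,0))
for m,a,ce in blobs(near&(s<60)&(v>150),1): print(" white",a,ce.round(1),np.nanmean(W[m],0).round(4),ray(c,*ce,.068).round(4))
kd=((h<8)|(h>172))&(s>140)&(abs(W[...,0]-.61)<.05)&(abs(W[...,1]+.29)<.05)&(W[...,2]>.09)
print(" key",kd.sum(),np.nanmean(W[kd],0),np.nanmin(W[kd],0),np.nanmax(W[kd],0))
x,y=[int(t) for t in proj(c,(.45,-.295,.06))]; save(c,"a.png",(x-25,y-25,x+25,y+25),10)
x,y=[int(t) for t in proj(c,(.61,-.29,.12))]; save(c,"b.png",(x-25,y-25,x+25,y+25),10)
T=grab("top");im=cv2.imread("pics/top1.png");k=im.shape[1]/70
hh=cv2.cvtColor(im,cv2.COLOR_BGR2HSV).astype(int);hu,sa,va=hh[...,0],hh[...,1],hh[...,2]
f=lambda ce,z:ray(T,330+(ce[0]+.5)/k-.5,160+(ce[1]+.5)/k-.5,z).round(4)
yb=(hu>15)&(hu<32)&(sa>100);yb[:350]=0
yb=cv2.morphologyEx(yb.astype(np.uint8),cv2.MORPH_CLOSE,np.ones((25,25)));m=big(yb)
(x,y),r=cv2.minEnclosingCircle(np.argwhere(m)[:,::-1].astype(np.float32));print("top brass",f((x,y),.068),r/k*3.4, f(np.argwhere(m).mean(0)[::-1],.068))
for nm,mm,z in(("pointer/white",(sa<60)&(va>195),.068),("green",(hu>40)&(hu<85)&(sa>80),.04),("dark",(va<125)&m,.068)):
    mm=mm.copy();mm[:340]=0
    for q,a,ce in blobs(mm,40): print(nm,a,ce.round(),f(ce,z),f(ce,.04)); 
    if nm=="dark":
        for q,a,ce in blobs(mm,40):
            P=np.array([f((u,w),.068)[:2] for w,u in np.argwhere(q)[::3]]);print(cv2.fitLine(P.astype(np.float32),cv2.DIST_L2,0,.01,.01).ravel())
a,b=cv2.imread("pics/a.png"),cv2.imread("pics/b.png");cv2.imwrite("pics/lk.png",cv2.resize(np.hstack([a,b]),(800,400)))
E
```

```text
side lock top [ 0.4504 -0.2965  0.0669] [450.1, -297.2, 42.7, 43.5, 14.7]
[ 0.42925478 -0.3184966 ] [ 0.47318239 -0.27138804]
 white 2 [302.5 274. ] [ 0.4335 -0.2888  0.0674] [ 0.4332 -0.2894  0.068 ]
 white 100 [291.2 283.9] [ 0.4069 -0.2825  0.0393] [ 0.3937 -0.313   0.068 ]
 white 90 [286.3 298.5] [ 0.3925 -0.2873  0.0005] [ 0.364  -0.3555  0.068 ]
 key 61 [ 0.60149094 -0.28852288  0.15050198] [ 0.59622301 -0.30512075  0.13110258] [ 0.62039746 -0.27324818  0.16733922]
top brass [ 0.4468 -0.2914  0.068 ] 23.37232416477786 [ 0.4481 -0.2916  0.068 ]
dark 186 [225. 424.] [ 0.4486 -0.2929  0.068 ] [ 0.4519 -0.2983  0.04  ]
[ 0.9186461 -0.3950814  0.4486258 -0.2929597]
```

View pics/lk.png

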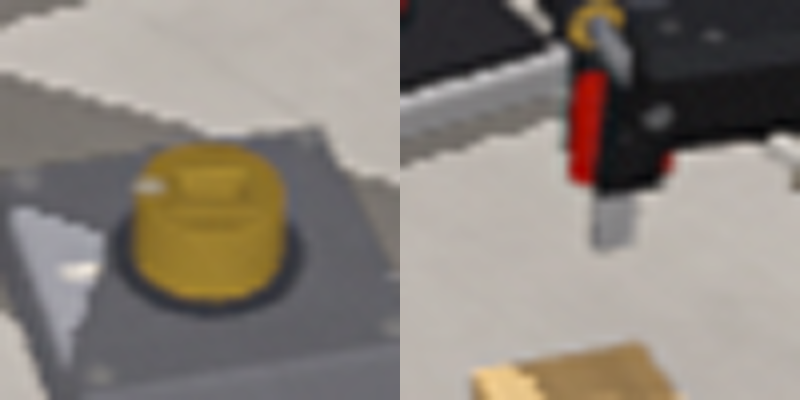

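```bash
python3 - <<'E'
from h import *
c=grab("side")
x,y=[int(t) for t in proj(c,(.61,-.29,.12))];print(x,y)
o=robot.get_obs();p=o["position"];print(p)
a=np.radians(-8);ux=np.array([np.cos(a),np.sin(a),0]);uy=np.array([-np.sin(a),np.cos(a),0])
for k in(-7,7):
    X=p+ux*k*.001-uy*.003-np.array([0,0,.038]);print(k,np.array(proj(c,X)),"disp",[(q-o0+25.5)*8 for q,o0 in zip(proj(c,X),(x,y))])
im=c["image"].astype(int)
for r in range(y-4,y+8): print(r,[tuple(im[r,q]) [0] for q in range(x-6,x+10)])
E
```

```text
368 241
[ 0.61046103 -0.28739263  0.13818186]
-7 [365.24225645 248.02528454] disp [np.float64(181.93805159789918), np.float64(260.20227635576566)]
7 [370.49038802 247.24845984] disp [np.float64(223.92310413919768), np.float64(253.98767872538656)]
237 [np.int64(183), np.int64(163), np.int64(150), np.int64(161), np.int64(142), np.int64(47), np.int64(14), np.int64(24), np.int64(24), np.int64(24), np.int64(24), np.int64(19), np.int64(29), np.int64(98), np.int64(160), np.int64(187)]
238 [np.int64(190), np.int64(175), np.int64(154), np.int64(161), np.int64(141), np.int64(44), np.int64(13), np.int64(23), np.int64(23), np.int64(21), np.int64(18), np.int64(13), np.int64(22), np.int64(100), np.int64(167), np.int64(191)]
239 [np.int64(189), np.int64(183), np.int64(166), np.int64(160), np.int64(139), np.int64(40), np.int64(9), np.int64(18), np.int64(20), np.int64(24), np.int64(30), np.int64(41), np.int64(62), np.int64(120), np.int64(175), np.int64(192)]
240 [np.int64(189), np.int64(188), np.int64(188), np.int64(191), np.int64(166), np.int64(58), np.int64(40), np.int64(50), np.int64(60), np.int64
[... 1355 characters left out ...]
 np.int64(190), np.int64(180), np.int64(146), np.int64(126), np.int64(131), np.int64(131), np.int64(133), np.int64(153), np.int64(180), np.int64(189), np.int64(188), np.int64(188), np.int64(189), np.int64(189)]
247 [np.int64(188), np.int64(188), np.int64(190), np.int64(189), np.int64(174), np.int64(153), np.int64(155), np.int64(157), np.int64(162), np.int64(178), np.int64(188), np.int64(188), np.int64(188), np.int64(188), np.int64(188), np.int64(189)]
248 [np.int64(189), np.int64(189), np.int64(189), np.int64(191), np.int64(189), np.int64(187), np.int64(187), np.int64(187), np.int64(187), np.int64(189), np.int64(190), np.int64(188), np.int64(187), np.int64(186), np.int64(187), np.int64(189)]
```

>>> {"op": "send_rows", "data": {"increments": [0,0,-0.03,-2,-0.1,0,0.05,0,0,-0.03,-2.5,-0.1,0,0.05,0,0,-0.03,-2.5,-0.1,0,0.05,0,0,-0.03,-2.5,-0.1,0,0.05,0,0,-0.03,-2.5,-0.1,0,0.05,0,0,-0.04,-2.2,-0.1,0,0.05,0,0,0,-1.5,-0.1,0,0.05,0,0,0,-0.6,-0.05,-1,0.05,0,0,0,0,0,-0.5,0.05,0,0,0,0,0,0,0.05,0,0,0,0,0,0,0.05]}}

```text
time: 28.05
position: [0.4488, -0.2955, 0.1243]
tool_rot: [0.163, 0.987, 0.0, -0.0]
ft_force: [-0.3, 0.2, -0.3]
grip_width: 0.0118
grip_force: 30.0
```

```bash
python3 - <<'E'
from h import *
c=grab("side");o=robot.get_obs();print(o["position"],o["tool_rot"],o["ft_force"],o["time"])
x,y=[int(t) for t in proj(c,(.45,-.295,.075))]; print(x,y);save(c,"ins.png",(x-25,y-25,x+25,y+25),12)
p=o["position"]
for k in(-7,7): 
    a=np.radians(-19);X=p+np.array([np.cos(a)*k+np.sin(a)*3,np.sin(a)*k-np.cos(a)*3,-38])*.001;u,v=proj(c,X);print(((u-x+25.5)*12,(v-y+25.5)*12))
E
```

```text
[ 0.44918078 -0.29571482  0.12469785] [1.63188974e-01 9.86594828e-01 6.66165908e-05 2.18124845e-05] [-0.05034084 -0.06584446 -0.690645  ] 28.1
309 271
(np.float64(282.85536449451456), np.float64(280.73299573619215))
(np.float64(352.49977468403017), np.float64(278.92188534664615))
```

View pics/ins.png

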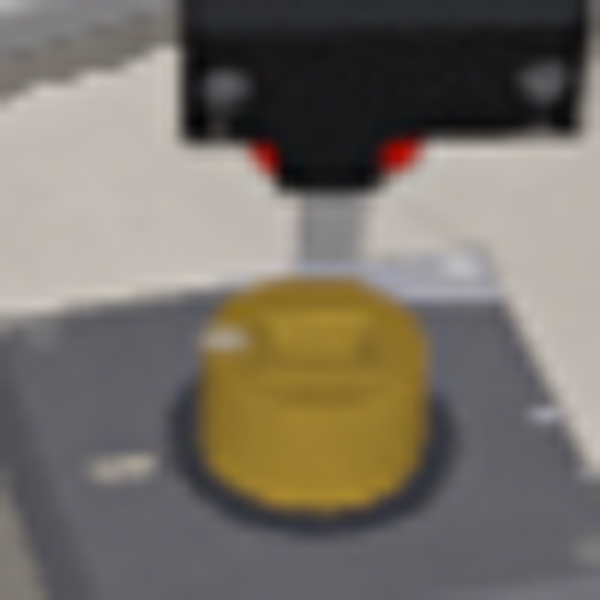

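```bash
python3 - <<'E'
from h import *
c=grab("side");o=robot.get_obs();p=o["position"];print(p)
im=c["image"].astype(int)
for r in range(259,275): print(r,[int(im[r,q].sum()//3) for q in range(300,326)])
print("sat")
H=hsv(c)
for r in range(268,296,1): print(r,[int(H[r,q,1]) for q in range(296,326)])
print([proj(c,(.4485+dx,-.295,.068)) for dx in(0,.005)],[proj(c,(.4485,-.29,.068))])
print("base z=.04",proj(c,(.4485,-.295,.04)))
E
```

```text
[ 0.44932031 -0.29577942  0.12492884]
259 [182, 185, 189, 189, 174, 123, 75, 32, 19, 22, 21, 24, 20, 22, 20, 30, 62, 88, 116, 160, 187, 186, 185, 185, 185, 186]
260 [185, 184, 184, 185, 185, 175, 136, 45, 12, 16, 18, 18, 16, 16, 13, 41, 108, 164, 183, 184, 184, 183, 182, 182, 183, 184]
261 [184, 183, 183, 184, 186, 187, 163, 78, 41, 37, 45, 43, 43, 44, 49, 77, 144, 186, 188, 185, 183, 182, 182, 182, 183, 183]
262 [184, 183, 183, 183, 185, 186, 176, 152, 136, 119, 136, 136, 135, 137, 151, 172, 181, 183, 184, 185, 183, 181, 181, 182, 182, 182]
263 [185, 183, 182, 183, 184, 184, 185, 185, 169, 133, 139, 137, 137, 140, 155, 179, 185, 181, 178, 180, 182, 182, 183, 182, 183, 184]
264 [186, 185, 184, 183, 184, 184, 185, 187, 170, 133, 134, 134, 133, 137, 152, 176, 186, 184, 181, 178, 177, 179, 182, 184, 183, 184]
265 [186, 186, 185, 185, 184, 184, 185, 185, 170, 135, 133, 134, 132, 137, 152, 175, 186, 185, 185, 183, 180, 178, 180, 181, 183, 183]
266 [187, 186, 187, 186, 185, 185, 185, 186, 172, 139, 133, 132, 133, 135, 145, 168, 184, 184, 184, 184, 182, 176, 169, 166, 169, 181]
267 [188, 18
[... 4363 characters left out ...]
5, 15, 15, 13, 13, 10, 13, 15, 13, 13, 13, 13, 13, 15]
293 [15, 15, 15, 15, 12, 10, 12, 12, 12, 15, 17, 12, 15, 15, 12, 15, 17, 15, 15, 15, 15, 15, 10, 15, 13, 13, 13, 15, 15, 13]
294 [15, 12, 13, 12, 12, 10, 15, 12, 12, 15, 15, 12, 13, 15, 12, 15, 10, 10, 17, 15, 17, 15, 15, 13, 15, 15, 15, 18, 17, 12]
295 [15, 12, 12, 17, 15, 15, 15, 12, 10, 17, 15, 12, 10, 12, 12, 12, 12, 12, 12, 15, 15, 20, 18, 15, 15, 14, 14, 16, 16, 13]
[(np.float64(309.20297871546666), np.float64(273.9075442585081)), (np.float64(311.08001490495946), np.float64(273.4232905486166))] [(np.float64(308.3609245622451), np.float64(272.6703590037014))]
base z=.04 (np.float64(308.79657869805374), np.float64(282.7092216036616))
```

>>> {"op": "send_rows", "data": {"increments": [0,0,0,-0.27,0.05,0,0.05,0,0,0,0,0,-0.5,0.05,0,0,0,0,0,-0.5,0.05,0,0,0,0,0,-0.4,0.05,0,0,0,0,0,-0.3,0.05,0,0,0,0,0,-0.2,0.05,0,0,0,0,0,-0.2,0.05,0,0,0,0,0,-0.2,0.05,0,0,0,0,0,0,0.05,0,0,0,0,0,0,0.05]}}

```text
time: 28.98
position: [0.4459, -0.2951, 0.1048]
tool_rot: [0.163, 0.987, -0.0, 0.0]
ft_force: [-3.1, 3.0, 21.1]
grip_width: 0.0118
grip_force: 30.0
```

```bash
cat > st.py <<'E'
from h import *
o=robot.get_obs();print(o["position"].round(4),o["tool_rot"].round(4),o["ft_force"].round(1),o["moment"].round(3),o["time"])
E
python3 st.py
```

```text
[ 0.4459 -0.2951  0.1048] [ 1.632e-01  9.866e-01 -4.000e-04  4.000e-04] [-3.1  3.  21.1] [0.63  0.76  0.001] 28.9833
```

>>> {"op": "send_rows", "data": {"increments": [0,0,0,0,0,0.4,0.05,0,0,0,-0.1,0.1,0,0.05,0,0,0,0,0,-0.2,0.05,0,0,0,0,0,-0.2,0.05,0,0,0,0,0,0,0.05,0,0,0,0,0,0,0.05]}}

```text
time: 29.48
position: [0.4456, -0.294, 0.1019]
tool_rot: [0.164, 0.986, 0.0, 0.001]
ft_force: [3.6, 1.7, 2.4]
grip_width: 0.012
grip_force: 30.0
```

```bash
python3 st.py; python3 - <<'E'
from h import *
c=grab("side");save(c,"ins2.png",(285,240,335,290),12)
E
```

```text
[ 0.4456 -0.294   0.1019] [1.638e-01 9.865e-01 3.000e-04 8.000e-04] [3.6 1.7 2.4] [ 0.43  -0.728  0.001] 29.4833
```

View pics/ins2.png

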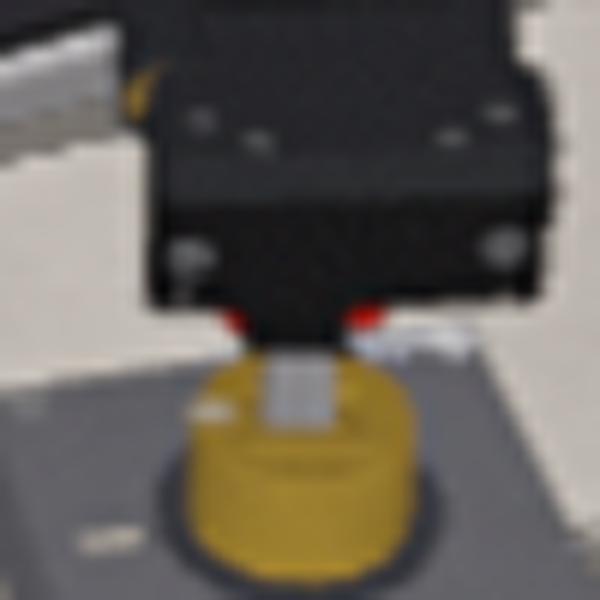

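The blade is now entering the slot at (300,390): z force dropped to 2.4 N. I'll push it further down.

>>> {"op": "send_rows", "data": {"increments": [0,0,0,0.06,0.03,0,0.05,0,0,0,0,0,-0.2,0.05,0,0,0,0,0,-0.2,0.05,0,0,0,0,0,-0.2,0.05,0,0,0,0,0,-0.2,0.05,0,0,0,0,0,-0.2,0.05,0,0,0,0,0,0,0.05]}}

```text
time: 30.12
position: [0.4457, -0.2939, 0.0916]
tool_rot: [0.164, 0.987, 0.0, 0.0]
ft_force: [5.7, 2.2, -0.5]
grip_width: 0.0115
grip_force: 30.0
```

```bash
python3 st.py
```

```text
[ 0.4457 -0.2939  0.0916] [1.635e-01 9.865e-01 0.000e+00 3.000e-04] [ 5.7  2.2 -0.5] [ 0.375 -1.009 -0.023] 30.1167
```

>>> {"op": "send_rows", "data": {"increments": [0,0,0,0.1,0.04,0,0.05,0,0,0,0,0,-0.2,0.05,0,0,0,0,0,-0.2,0.05,0,0,0,0,0,-0.15,0.05,0,0,0,0,0,0,0.05,0,0,0,0,0,0,0.05]}}

```text
time: 30.62
position: [0.4461, -0.2936, 0.0862]
tool_rot: [0.163, 0.987, -0.0, -0.0]
ft_force: [-0.0, -0.2, -1.7]
grip_width: 0.0114
grip_force: 30.0
```

```bash
python3 st.py
```

```text
[ 0.4461 -0.2936  0.0862] [ 1.633e-01  9.866e-01 -0.000e+00 -3.000e-04] [-0.  -0.2 -1.7] [-0.196 -0.291 -0.002] 30.6167
```

>>> {"op": "send_rows", "data": {"increments": [0,0,-0.0875,0.01,0.012,0,0.05,0,0,-0.0875,0.01,0.012,0,0.05,0,0,-0.0875,0.01,0.012,0,0.05,0,0,-0.0875,0.01,0.012,0,0.05,0,0,-0.0875,0.01,0.012,0,0.05,0,0,-0.0875,0.01,0.012,0,0.05,0,0,-0.0875,0.01,0.012,0,0.05,0,0,-0.0875,0.01,0.012,0,0.05,0,0,0,0,0,0,0.05], "newtons": 40}}

```text
time: 31.37
position: [0.4479, -0.2914, 0.0864]
tool_rot: [0.493, 0.87, 0.001, 0.0]
ft_force: [4.7, 2.9, -0.9]
grip_width: 0.012
grip_force: 40.0
```

```bash
python3 st.py
```

```text
[ 0.4479 -0.2914  0.0864] [4.934e-01 8.698e-01 1.000e-03 1.000e-04] [ 4.7  2.9 -0.9] [ 0.478 -0.958  0.081] 31.3667
```

>>> {"op": "send_rows", "data": {"increments": [0,0,-0.0875,0.03,0.01,0,0.05,0,0,-0.0875,0.03,0.01,0,0.05,0,0,-0.0875,0.03,0.01,0,0.05,0,0,-0.0875,0.03,0.01,0,0.05,0,0,-0.0875,0.03,0.01,0,0.05,0,0,-0.0875,0.03,0.01,0,0.05,0,0,-0.0875,0.03,0.01,0,0.05,0,0,-0.0875,0.02,0.01,0,0.05,0,0,0,0,0,0,0.05,0,0,0,0,0,0,0.05]}}

```text
time: 32.2
position: [0.4502, -0.2909, 0.0864]
tool_rot: [0.761, 0.649, 0.001, 0.0]
ft_force: [4.8, 2.1, -2.2]
grip_width: 0.0119
grip_force: 40.0
```

```bash
python3 st.py
```

```text
[ 0.4502 -0.2909  0.0864] [0.7605 0.6493 0.0008 0.    ] [ 4.8  2.1 -2.2] [ 0.317 -0.977  0.031] 32.2
```

>>> {"op": "send_rows", "data": {"increments": [0,0,-0.05,0.03,0.01,0,0.05,0,0,-0.05,0.03,0.01,0,0.05,0,0,0,0,0,0,0.05,0,0,0,0,0,0,0.05]}}

```text
time: 32.53
position: [0.4505, -0.2911, 0.0864]
tool_rot: [0.792, 0.611, 0.001, 0.0]
ft_force: [5.2, 1.9, -2.2]
grip_width: 0.0122
grip_force: 40.0
```

```bash
python3 st.py
```

```text
[ 0.4505 -0.2911  0.0864] [7.916e-01 6.110e-01 5.000e-04 0.000e+00] [ 5.2  1.9 -2.2] [ 0.316 -0.964  0.064] 32.5333
```

>>> {"op": "send_rows", "data": {"increments": [0,0,-0.05,0.03,0.01,0,0.05,0,0,-0.05,0.02,0.01,0,0.05,0,0,0,0,0,0,0.05,0,0,0,0,0,0,0.05]}}

```text
time: 32.87
position: [0.4509, -0.2911, 0.0865]
tool_rot: [0.821, 0.571, 0.0, 0.0]
ft_force: [5.3, 1.5, -2.2]
grip_width: 0.0113
grip_force: 40.0
```

```bash
python3 st.py
```

```text
[ 0.4509 -0.2911  0.0865] [8.21e-01 5.71e-01 3.00e-04 1.00e-04] [ 5.3  1.5 -2.2] [ 0.223 -0.907  0.035] 32.8667
```

>>> {"op": "send_rows", "data": {"increments": [0,0,-0.05,0.03,0,0,0.05,0,0,-0.04,0.02,0,0,0.05,0,0,0,0,0,0,0.05]}}

```text
time: 33.12
position: [0.4511, -0.2913, 0.0864]
tool_rot: [0.846, 0.534, -0.0, 0.0]
ft_force: [4.3, 1.6, -3.5]
grip_width: 0.0117
grip_force: 40.0
```

```bash
python3 st.py; python3 - <<'E'
from h import *
for n in("side","top"):
    c=grab(n);H=hsv(c);h,s,v=H[...,0],H[...,1],H[...,2];W=cloud(c)
    near=(abs(W[...,0]-.449)<.06)&(abs(W[...,1]+.295)<.06)
    for m,a,ce in blobs(near&(s<70)&(v>130),1)[:12]: print(n,"white",a,ce.round(1),np.nanmean(W[m],0).round(4))
    for m,a,ce in blobs(near&(h>40)&(h<85)&(s>60),2): print(n,"green",a,ce.round(1),ray(c,*ce,.04).round(4))
    if n=="side": save(c,"on.png",(280,235,340,300),10)
E
```

```text
[ 0.4511 -0.2913  0.0864] [ 8.457e-01  5.336e-01 -1.000e-04  0.000e+00] [ 4.3  1.6 -3.5] [ 0.097 -0.809  0.282] 33.1167
side white 2 [321.5 116.5] [ 0.4837 -0.2469  0.4526]
side white 3 [325. 121.] [ 0.4883 -0.2555  0.4452]
side white 2 [327.5 124.5] [ 0.4933 -0.2581  0.4375]
side white 1 [330. 127.] [ 0.5    -0.2576  0.4304]
side white 7 [333.4 132. ] [ 0.5038 -0.2675  0.4224]
side white 165 [318.6 140. ] [ 0.4596 -0.2876  0.4203]
side white 2 [335.5 161.5] [ 0.5044 -0.2848  0.3599]
side white 6 [330.3 170.5] [ 0.4838 -0.3025  0.3507]
side white 2 [331.5 177.5] [ 0.4894 -0.2995  0.3307]
side white 8 [329.5 186.5] [ 0.484  -0.3032  0.3112]
side white 1 [330. 193.] [ 0.4861 -0.3035  0.2943]
side white 86 [314.6 205.4] [ 0.4435 -0.3167  0.2795]
top white 3 [385.7 188. ] [ 0.5055 -0.2847  0.4056]
top white 1 [387. 191.] [ 0.4985 -0.2892  0.4009]
top white 171 [387.7 210.8] [ 0.4433 -0.2852  0.4203]
top white 5 [405.  208.8] [ 0.452  -0.3344  0.4041]
top white 1 [409. 211.] [ 0.447  -0.3457  0.4005]
top white 1 [413. 215.] [ 0.4358 -0.3537  0.4073]
top white 2 [412.  217.5] [ 0.4287 -0.3497  0.4114]
```

View pics/on.png

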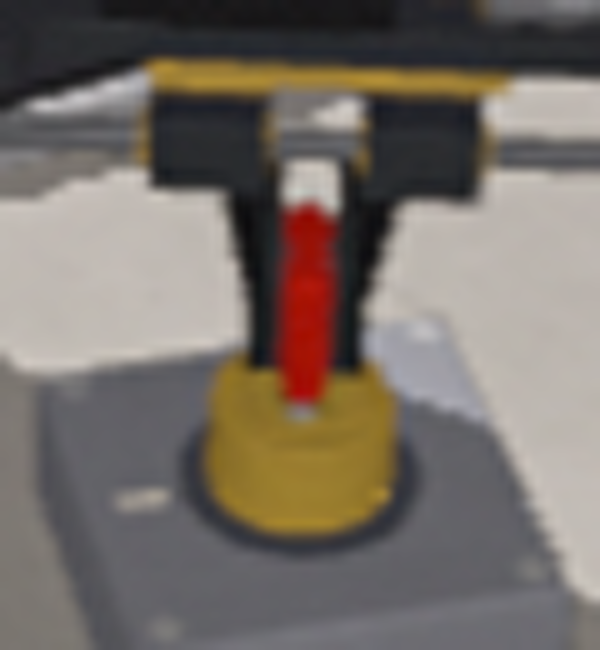

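The key stands in the lock at (305,390), and the moment jumped to 0.28 N m, so it is at the stop. I'll hold briefly, unwind within the play, then pull out.

>>> {"op": "send_rows", "data": {"increments": [0,0,0,0,0,0,0.05,0,0,0,0,0,0,0.05,0,0,0,0,0,0,0.05,0,0,0.05,0.05,0.03,0,0.05,0,0,0.05,0.05,0.03,0,0.05,0,0,0.04,0.03,0,0,0.05,0,0,0,0,0,0,0.05]}}

```text
time: 33.8
position: [0.4511, -0.2907, 0.0866]
tool_rot: [0.807, 0.591, -0.001, -0.001]
ft_force: [-1.0, -0.8, -1.1]
grip_width: 0.0117
grip_force: 40.0
```

```bash
python3 st.py
```

```text
[ 0.4511 -0.2907  0.0866] [ 0.8067  0.5909 -0.0009 -0.001 ] [-1.  -0.8 -1.1] [-0.257  0.097  0.027] 33.8
```

>>> {"op": "send_rows", "data": {"increments": [0,0,0,0,0,0.3,0.05,0,0,0,0,0,0.5,0.05,0,0,0,0,0,0.5,0.05,0,0,0,0,0,0.7,0.05,0,0,0,0,0,1,0.05,0,0,0,0,0,1.5,0.05,0,0,0,0,0,1,0.05,0,0,0,0,0,0,0.05,0,0,0,0,0,0,0.05]}}

```text
time: 34.55
position: [0.4528, -0.2908, 0.1426]
tool_rot: [0.807, 0.591, 0.0, 0.001]
ft_force: [1.3, -0.3, -1.1]
grip_width: 0.0116
grip_force: 40.0
```

```bash
python3 st.py; python3 - <<'E'
from h import *
c=grab("side");save(c,"out.png",(270,215,340,290),8)
E
```

```text
[ 0.4528 -0.2908  0.1426] [8.070e-01 5.905e-01 2.000e-04 1.000e-03] [ 1.3 -0.3 -1.1] [-0.085  0.084  0.004] 34.55
```

View pics/out.png

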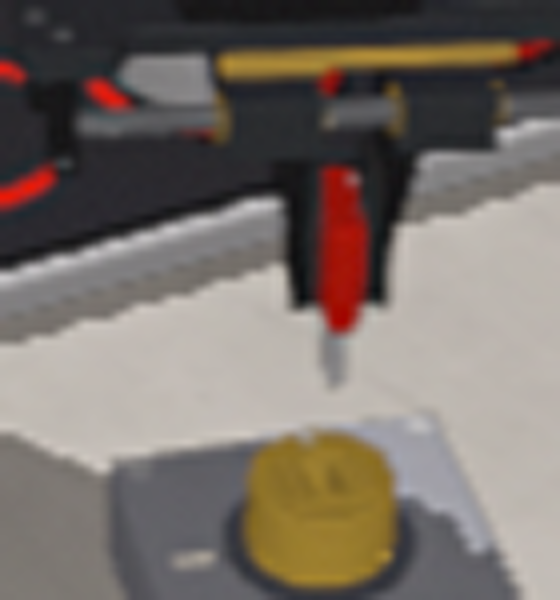

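The key is out, and the pointer now faces the far (+y) side at (308,437), which is ON. Returning to the rest at the same pose as at pickup.

>>> {"op": "send_rows", "data": {"increments": [0,0,0.1086,0.99,0.016,0,0.05,0,0,0.1086,0.99,0.016,0,0.05,0,0,0.1086,0.99,0.016,0,0.05,0,0,0.1086,0.99,0.016,0,0.05,0,0,0.1086,0.99,0.016,0,0.05,0,0,0.1086,0.99,0.016,0,0.05,0,0,0.1086,0.99,0.016,0,0.05,0,0,0.1086,0.99,0.016,0,0.05,0,0,0.1086,0.99,0.016,0,0.05,0,0,0.1086,0.99,0.016,0,0.05,0,0,0.1086,0.99,0.016,0,0.05,0,0,0.1086,0.99,0.016,0,0.05,0,0,0.1086,0.99,0.016,0,0.05,0,0,0.1086,0.99,0.016,0,0.05,0,0,0.1086,0.99,0.016,0,0.05,0,0,0.1086,0.99,0.016,0,0.05,0,0,0,0,0,0,0.05,0,0,0,0,0,0,0.05,0,0,0,0,0,0,0.05]}}

```text
time: 36.18
position: [0.6097, -0.2876, 0.1406]
tool_rot: [0.071, 0.997, 0.001, -0.001]
ft_force: [-0.2, -0.3, -0.4]
grip_width: 0.0121
grip_force: 40.0
```

```bash
python3 st.py; python3 - <<'E'
from h import *
c=grab("side");p=robot.get_obs()["position"]
im=c["image"].astype(int);print(proj(c,p-np.array([0,0,.033])),proj(c,p-np.array([0,0,.038])),proj(c,(.6104,-.2874,.1002)))
for r in range(234,250): print(r,[int(im[r,q,0]) for q in range(360,378)])
save(c,"ret.png",(335,205,400,275),8)
E
```

```text
[ 0.6097 -0.2876  0.1406] [ 7.140e-02  9.974e-01  6.000e-04 -1.100e-03] [-0.2 -0.3 -0.4] [-0.023  0.003  0.061] 36.1833
(np.float64(367.5287476151842), np.float64(244.60654411888711)) (np.float64(367.3376458571361), np.float64(246.2105961720179)) (np.float64(367.4089333172215), np.float64(246.93152519007708))
234 [192, 193, 175, 138, 151, 162, 144, 62, 19, 20, 26, 27, 25, 22, 19, 26, 43, 74]
235 [191, 192, 183, 159, 154, 163, 144, 47, 19, 25, 24, 24, 23, 22, 24, 72, 132, 175]
236 [190, 191, 185, 163, 152, 163, 143, 47, 17, 22, 25, 26, 22, 18, 28, 97, 160, 188]
237 [189, 190, 184, 166, 153, 152, 121, 36, 18, 24, 25, 25, 22, 14, 27, 108, 172, 193]
238 [189, 190, 190, 179, 162, 150, 115, 31, 13, 19, 18, 16, 18, 23, 49, 141, 191, 191]
239 [187, 189, 190, 190, 189, 186, 150, 45, 23, 33, 39, 47, 72, 106, 123, 160, 192, 191]
240 [187, 188, 187, 188, 191, 194, 169, 80, 91, 106, 119, 139, 170, 194, 191, 190, 191, 190]
241 [188, 188, 187, 187, 190, 193, 170, 117, 133, 134, 135, 146, 175, 197, 195, 192, 191, 190]
242 [188, 188, 187, 189, 190, 186, 156, 120, 135, 134, 133, 144, 172, 194, 193, 191, 190, 192]
243 [188, 188, 188, 188, 190, 184, 155, 122, 133, 134, 132, 141, 169, 192, 192, 191, 191, 191]
244 [188, 189, 189, 189, 189, 184, 156, 127, 133, 132, 131, 145, 173, 191, 190, 190, 191, 191]
245 [188, 188, 190, 190, 191, 178, 143, 125, 130, 131, 133, 153, 181, 190, 189, 188, 189, 190]
246 [187, 188, 188, 189, 191, 179, 146, 133, 140, 150, 157, 165, 178, 188, 188, 189, 188, 189]
247 [188, 187, 188, 188, 190, 189, 177, 171, 184, 186, 186, 186, 186, 189, 187, 188, 188, 189]
248 [188, 190, 189, 189, 189, 190, 190, 188, 190, 189, 189, 190, 189, 189, 186, 186, 188, 190]
249 [190, 190, 190, 190, 190, 189, 189, 189, 190, 191, 190, 190, 188, 188, 187, 187, 188, 189]
```

View pics/ret.png

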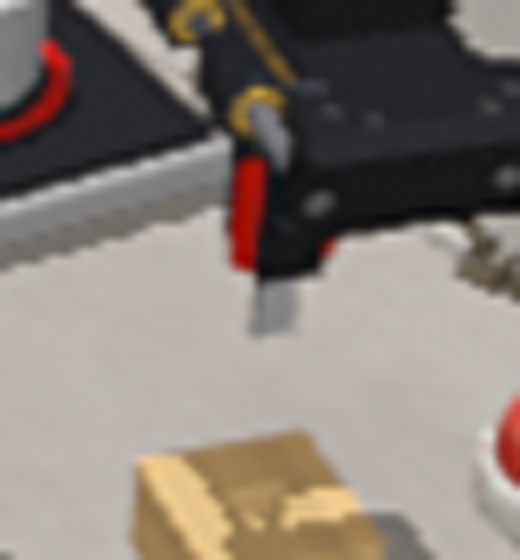

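>>> {"op": "send_rows", "data": {"increments": [0,0,0,0.12,-0.04,-2,0.05,0,0,0,0,0,-2,0.05,0,0,0,0,0,-1.2,0.05,0,0,0,0,0,-0.7,0.05,0,0,0,0,0,0,0.05,0,0,0,0,0,0,0.05]}}

```text
time: 36.73
position: [0.6119, -0.2886, 0.0825]
tool_rot: [0.071, 0.998, 0.0, -0.0]
ft_force: [0.2, 0.4, -1.1]
grip_width: 0.0119
grip_force: 40.0
```

```bash
python3 st.py
```

```text
[ 0.6119 -0.2886  0.0825] [ 7.050e-02  9.975e-01  1.000e-04 -2.000e-04] [ 0.2  0.4 -1.1] [-0.001 -0.002  0.062] 36.7333
```

>>> {"op": "send_rows", "data": {"increments": [0,0,0,0,0.02,-0.4,0.05,0,0,0,0,0,-0.4,0.05,0,0,0,0,0,-0.3,0.05,0,0,0,0,0,-0.3,0.05,0,0,0,0,0,0,0.05]}}

```text
time: 37.15
position: [0.6118, -0.2883, 0.068]
tool_rot: [0.07, 0.998, 0.0, -0.0]
ft_force: [0.8, -0.7, -0.5]
grip_width: 0.0113
grip_force: 40.0
```

```bash
python3 st.py
```

```text
[ 0.6118 -0.2883  0.068 ] [ 7.020e-02  9.975e-01  0.000e+00 -3.000e-04] [ 0.8 -0.7 -0.5] [-0.072 -0.018 -0.009] 37.15
```

In without force. Down another 16 mm.

>>> {"op": "send_rows", "data": {"increments": [0,0,0,0,0,-0.4,0.05,0,0,0,0,0,-0.4,0.05,0,0,0,0,0,-0.4,0.05,0,0,0,0,0,-0.25,0.05,0,0,0,0,0,-0.15,0.05,0,0,0,0,0,0,0.05]}}

```text
time: 37.65
position: [0.6118, -0.2883, 0.052]
tool_rot: [0.07, 0.998, 0.0, -0.0]
ft_force: [0.3, -0.4, -0.6]
grip_width: 0.0117
grip_force: 40.0
```

```bash
python3 st.py
```

```text
[ 0.6118 -0.2883  0.052 ] [ 7.020e-02  9.975e-01  1.000e-04 -3.000e-04] [ 0.3 -0.4 -0.6] [-0.13 -0.02  0.02] 37.65
```

Down 1 mm more, release, raise, and check everything.

>>> {"op": "send_rows", "data": {"increments": [0,0,0,0,0,-0.1,0.05,0,0,0,0,0,0,0.05,0,0,0,0,0,0,0.4,0,0,0,0,0,0,0.4,0,0,0,0,0,0,0.4,0,0,0,0,0,0,0.4,0,0,0,0,0,1.5,0.4,0,0,0,0,0,3,0.4,0,0,0,0,0,3.5,0.4,0,0,0,0,0,3,0.4,0,0,0,1,3.5,1,0.4,0,0,0,1,3.5,1,0.4,0,0,0,1,3.5,1,0.4,0,0,0,1,3.5,0,0.4,0,0,0,0,0,0,0.4,0,0,0,0,0,0,0.4]}}

```text
time: 38.98
position: [0.6523, -0.1459, 0.1919]
tool_rot: [0.068, 0.998, -0.0, 0.0]
ft_force: [-0.7, -0.2, 0.3]
grip_width: 0.0347
grip_force: 0.0
```

```bash
python3 st.py; python3 - <<'E'
from meas import *
for n in("side","top"):
    c=grab(n);W=cloud(c);H=hsv(c);h,s=H[...,0],H[...,1]
    for o in pans(c): print(n,*o)
    ky=((h<8)|(h>172))&(s>140)&(abs(W[...,0]-.61)<.05)&(abs(W[...,1]+.29)<.05)
    if ky.any(): ky=big(ky);print("key",ky.sum(),np.nanmean(W[ky],0),np.nanmin(W[ky],0),np.nanmax(W[ky],0))
    if n=="side": save(c,"fin.png",(210,140,430,305),3.6)
E
```

```text
[ 0.6523 -0.1459  0.1919] [ 6.820e-02  9.977e-01 -1.000e-04  1.000e-04] [-0.7 -0.2  0.3] [ 0.012  0.05  -0.002] 38.9833
side 36 [327.8 194.4] [ 0.6299 -0.0205  0.0976] [ 0.6281 -0.024   0.1   ]
side 32 [296.4 202.1] [ 0.528  -0.0274  0.0983] [ 0.5269 -0.0298  0.1   ]
side 36 [246.1 209.9] [ 0.3822 -0.0151  0.0987] [ 0.3815 -0.0171  0.1   ]
key 154 [ 0.61266622 -0.29210602  0.06160261] [ 0.59637031 -0.30049983  0.03498977] [ 0.62996215 -0.27930295  0.0802138 ]
top 24 [283.8 168.2] [ 0.6314 -0.0157  0.0978] [ 0.6308 -0.0158  0.1   ]
key 32 [ 0.61019071 -0.2871505   0.07537196] [ 0.59494789 -0.29309727  0.0604519 ] [ 0.62480725 -0.28235852  0.08347957]
```

View pics/fin.png

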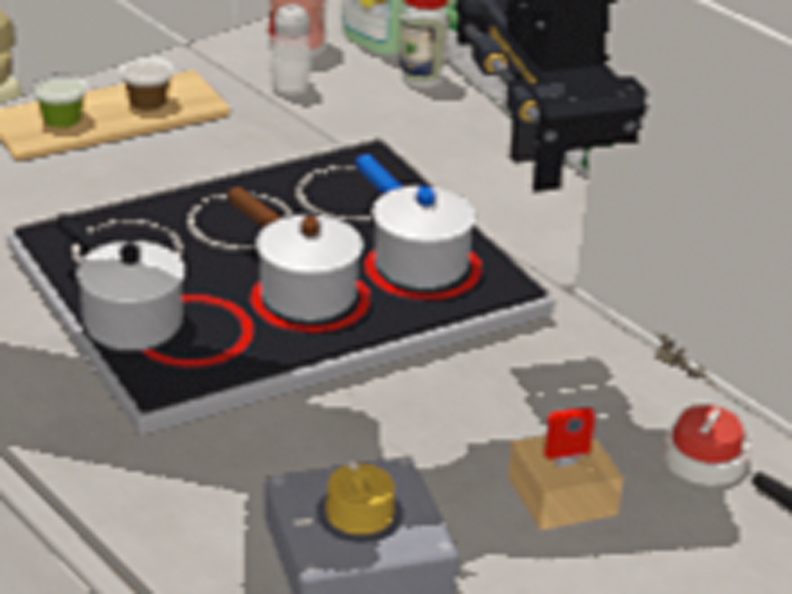

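Green and brown pots are on the board, the key is in its rest at (570,435), and the lock pointer is at its far side. The black-handled pan was knocked off its ring, with its knob at (130,254), so it has to go back. I'll locate its handle first.

```bash
python3 - <<'E'
from meas import *
for n in("side","top"):
    c=grab(n);W=cloud(c)
    d=np.hypot(W[...,0]-.381,W[...,1]+.015)
    m=(W[...,2]>.062)&(W[...,2]<.09)&(d>.047)&(d<.12)&(W[...,1]>0)&(W[...,0]<.45)
    for b,a,ce in blobs(m,4): print(n,a,ce.round(1),np.nanmean(W[b],0).round(4),np.nanmin(W[b],0).round(3),np.nanmax(W[b],0).round(3))
    if n=="side": save(c,"pa.png",(205,170,275,245),8)
E
```

```text
side 73 [231.5 204.2] [0.3629 0.0618 0.0761] [0.353 0.035 0.065] [0.376 0.091 0.081]
top 52 [255.8 248.5] [0.3583 0.072  0.078 ] [0.349 0.048 0.072] [0.367 0.091 0.085]
```

View pics/pa.png

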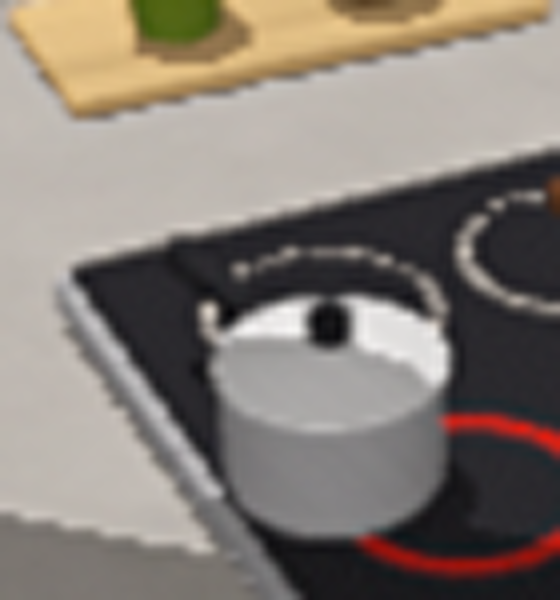

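>>> {"op": "send_rows", "data": {"increments": [0,0,-0.099,-2.31,1.72,-0.3,0.6,0,0,-0.099,-2.31,1.72,-0.3,0.6,0,0,-0.099,-2.31,1.72,-0.3,0.6,0,0,-0.099,-2.31,1.72,-0.3,0.6,0,0,-0.099,-2.31,1.72,-0.3,0.6,0,0,-0.099,-2.31,1.72,-0.3,0.6,0,0,-0.099,-2.31,1.72,-0.3,0.6,0,0,-0.099,-2.31,1.72,-0.3,0.6,0,0,-0.099,-2.31,1.72,-0.3,0.6,0,0,-0.099,-2.31,1.72,-0.3,0.6,0,0,-0.099,-2.31,1.72,-0.3,0.6,0,0,-0.099,-2.31,1.72,-0.3,0.6,0,0,0,0,0,0,0.6,0,0,0,0,0,0,0.6], "newtons": 20}}

```text
time: 40.35
position: [0.3736, 0.0579, 0.1555]
tool_rot: [0.616, 0.787, -0.0, -0.0]
ft_force: [0.3, -0.5, 0.0]
grip_width: 0.0521
grip_force: 0.0
```

>>> {"op": "send_rows", "data": {"increments": [0,0,0,0,0,-1,0.6,0,0,0,-0.3,0,-1,0.6,0,0,0,-0.3,0,-1,0.6,0,0,0,-0.3,0,0,0.6,0,0,0,0,0,0,0.6,0,0,0,0,0,0,0.6]}}

```text
time: 40.85
position: [0.367, 0.0574, 0.1258]
tool_rot: [0.617, 0.787, 0.0, 0.001]
ft_force: [-0.4, 0.2, -0.3]
grip_width: 0.0523
grip_force: 0.0
```

```bash
python3 st.py
```

```text
[0.367  0.0574 0.1258] [6.169e-01 7.870e-01 3.000e-04 6.000e-04] [-0.4  0.2 -0.3] [-0.087 -0.025  0.015] 40.85
```

>>> {"op": "send_rows", "data": {"increments": [0,0,0,0,0,-2,0.6,0,0,0,0,0,-2,0.6,0,0,0,0,0,-1.4,0.6,0,0,0,0,0,-0.9,0.6,0,0,0,0,0,0,0.6,0,0,0,0,0,0,0.6]}}

```text
time: 41.35
position: [0.3666, 0.0578, 0.0626]
tool_rot: [0.617, 0.787, 0.0, 0.0]
ft_force: [-0.2, 0.5, -0.1]
grip_width: 0.0519
grip_force: 0.0
```

```bash
python3 st.py
```

```text
[0.3666 0.0578 0.0626] [6.166e-01 7.873e-01 1.000e-04 2.000e-04] [-0.2  0.5 -0.1] [-0.068  0.05   0.001] 41.35
```

>>> {"op": "send_rows", "data": {"increments": [0,0,0,0,0,0,0.05,0,0,0,0,0,0,0.05,0,0,0,0,0,0,0.05,0,0,0,0,0,0,0.05,0,0,0,0,0,0,0.05,0,0,0,0,0,0,0.05,0,0,0,0,0,0,0.05,0,0,0,0,0,0,0.05]}}

```text
time: 42.02
position: [0.3654, 0.0582, 0.0626]
tool_rot: [0.617, 0.787, -0.0, -0.0]
ft_force: [0.0, -0.2, 1.7]
grip_width: 0.0139
grip_force: 19.9
```

```bash
python3 st.py; python3 - <<'E'
from meas import *
for n in("side","top"):
    for o in pans(grab(n)): print(n,*o)
E
```

```text
[0.3654 0.0582 0.0626] [ 6.165e-01  7.873e-01 -2.000e-04 -3.000e-04] [ 0.  -0.2  1.7] [-0.119  0.217 -0.042] 42.0167
side 44 [238.  196.5] [0.3813 0.0552 0.1019] [0.3822 0.0581 0.1   ]
side 30 [328.3 194.1] [ 0.6314 -0.0208  0.0987] [ 0.6304 -0.0228  0.1   ]
side 30 [229.2 200. ] [0.3528 0.0478 0.1008] [0.3532 0.049  0.1   ]
side 34 [296.  202.4] [ 0.5256 -0.0294  0.0991] [ 0.525  -0.0308  0.1   ]
side 38 [246.8 210.1] [ 0.3843 -0.0146  0.0972] [ 0.3831 -0.0187  0.1   ]
top 42 [284.3 169.8] [ 0.6259 -0.0175  0.0971] [ 0.6252 -0.0175  0.1   ]
top 29 [285.8 198.7] [ 0.526  -0.0246  0.0994] [ 0.5259 -0.0246  0.1   ]
top 30 [281.  241.9] [ 0.3807 -0.0123  0.0992] [ 0.3807 -0.0123  0.1   ]
top 6 [278.3 247. ] [ 0.364  -0.0037  0.0935] [ 0.3636 -0.0038  0.1   ]
```

>>> {"op": "send_rows", "data": {"increments": [0,0,0,0.3,-0.16,0,0.05,0,0,0,0.6,-0.32,0,0.05,0,0,0,0.7,-0.37,0,0.05,0,0,0,0.7,-0.37,0,0.05,0,0,0,0.7,-0.37,0,0.05,0,0,0,0.6,-0.32,0,0.05,0,0,0,0.4,-0.2,0,0.05,0,0,0,0,0,0,0.05,0,0,0,0,0,0,0.05,0,0,0,0,0,0,0.5,0,0,0,0,0,0,0.5,0,0,0,0,0,0,0.5,0,0,0,0,0,0,0.5,0,0,0,0,0,1.5,0.5,0,0,0,0,0,3.5,0.5,0,0,0,0,0,4,0.5,0,0,0,0,4,2,0.5,0,0,0,0,4,0,0.5,0,0,0,0,4,0,0.5,0,0,0,0,0,0,0.5]}}

```text
time: 43.78
position: [0.4061, 0.1599, 0.1722]
tool_rot: [0.614, 0.789, 0.002, 0.001]
ft_force: [-0.4, 0.1, -0.6]
grip_width: 0.0436
grip_force: 0.0
```

```bash
python3 st.py; python3 - <<'E'
from meas import *
for n in("side","top"):
    c=grab(n);W=cloud(c);H=hsv(c);h,s,v=H[...,0],H[...,1],H[...,2]
    for o in pans(c): print(n,*o)
    near=(abs(W[...,0]-.449)<.06)&(abs(W[...,1]+.295)<.06)&(W[...,2]>.025)
    for m,a,ce in blobs(near&(s<70)&(v>140),1)[:8]: print(n,"white",a,ce.round(1),np.nanmean(W[m],0).round(4))
    for m,a,ce in blobs(near&(h>40)&(h<85)&(s>60),2): print(n,"green",a,ce.round(1),ray(c,*ce,.04).round(4))
    if n=="top": save(c,"fin2a.png",(340,200,390,250),8)
    else: save(c,"fin2b.png",(285,250,335,300),8)
a,b=cv2.imread("pics/fin2a.png"),cv2.imread("pics/fin2b.png");cv2.imwrite("pics/fin2.png",np.hstack([a,b]))
E
```

```text
[0.4061 0.1599 0.1722] [0.6139 0.7894 0.0023 0.0008] [-0.4  0.1 -0.6] [-0.106  0.056  0.054] 43.7833
side 30 [328.  194.2] [ 0.6305 -0.0206  0.0984] [ 0.6292 -0.0229  0.1   ]
side 32 [296.1 202.3] [ 0.5265 -0.0286  0.0988] [ 0.5257 -0.0303  0.1   ]
side 38 [261.9 211.4] [ 0.4205 -0.0371  0.0982] [ 0.4195 -0.0398  0.1   ]
side white 858 [309.7 285.4] [ 0.4471 -0.3037  0.0394]
side white 1 [304. 269.] [ 0.4598 -0.2401  0.0379]
side white 4 [307.5 268.5] [ 0.4536 -0.2735  0.0669]
top 26 [284.4 169. ] [ 0.6282 -0.0178  0.0987] [ 0.6278 -0.0178  0.1   ]
top 5 [285.4 174.2] [ 0.6118 -0.0215  0.0926] [ 0.61   -0.0215  0.1   ]
top 33 [285.9 199.5] [ 0.5235 -0.0253  0.0985] [ 0.5232 -0.0253  0.1   ]
top 34 [288. 231.] [ 0.4173 -0.0344  0.0981] [ 0.4171 -0.0344  0.1   ]
top 7 [293.4 228.9] [ 0.4254 -0.0525  0.0937] [ 0.4247 -0.0524  0.1   ]
top white 714 [363.1 225.6] [ 0.4479 -0.2955  0.0399]
top white 1 [357. 223.] [ 0.4555 -0.273   0.0467]
top green 2 [351.  223.5] [ 0.4541 -0.2533  0.04  ]
```

View pics/fin2.png

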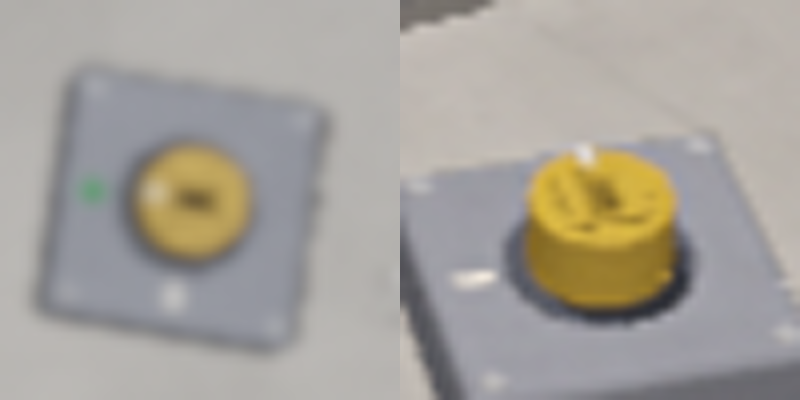

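The pointer lines up with the green dot, and all pans are within about 4 mm of their rings. Handing in.

```bash
python3 -c "
from rig import robot
print(robot.hand_in())"
```

```text
the job is handed in; nothing more can be done
None
```

I handed the job in at about 44 s: both sauce pots are on the board, the three pans are on their red rings (I re-centred the black-handled one after it was knocked aside), the lock is ON and the key is back in its rest; the hand-in returned no verdict, so these are from my last camera checks.

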